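Hang adapter plates on a stopped test deck

ROBOT

A 7-joint arm with a two-finger parallel gripper is mounted at the origin on the work surface. World frame = base frame: x ahead of the robot, y to its left, z up, the work surface at z = 0. Lengths are in m, angles in rad, forces in N, time in s.
With the tool pointing down it reaches from about 0.425 to 1.025 m from the base axis. Payload 9.4 kg.
Tool frame: the origin (TCP) lies midway between the tips of the shut fingers; the grasp point (between the pads) lies 19 mm behind it; x points along the fingers, y is the direction in which the jaws open and shut, and the axes are right-handed (so a half turn about x gives the same grasp; the last joint's range is limited). The gripper opens to 85 mm and grips with 20 to 120 N. Pads are 22 mm wide; open, the fingers measure 114 mm over their backs; the gripper's body (76 mm by 85 mm) begins 54 mm behind the grasp point. The pads swing forward as they close: fully open they stand 13 mm farther back than shut.
Start: joints at [-1.248, 0.599, -0.003, 1.599, 0.002, 0.943, -0.08], TCP at [0.282, 0.668, 0.231] pointing down, gripper open.
Joint ranges: [-2.57, 2.57], [-0.35, 1.97], [-1.29, 1.29], [0.11, 2.56], [-1.05, 4.19], [0.11, 1.86], [-2.63, 2.63]. Speed limits (rad/s): [2.22, 2.22, 3.01, 3.01, 3.14, 3.14, 3.14].

INTERFACE

Orientations are given as a 3x3 rotation matrix whose columns are the frame's x, y, z axes.
In Python, from rig import * gives the robot as it stands.
- The arm moves only by the shell command python3 -m jog 'ROWS' [OPENING] [FORCE]. ROWS is JSON, a list of rows, each an object of numbers: "tx", "ty", "tz": the shift along the tool's x, y, z in m; "wx", "wy", "wz": the turn, a rotation vector about the tool's x, y, z in degrees. In form: [{"tx": .., "ty": .., "tz": .., "wx": .., "wy": .., "wz": ..}, ...]. A call has 1 to 8 rows; each row is the pose to reach, as a shift and turn from the pose commanded when the call began, along the tool's axes at that moment; what a row does not reach only later rows make up. A row lasts 1/8 s, in which the tool goes at most 62.5 mm and 10.7 degrees, less where a joint would pass 70% of its speed; a pose out of reach is approached as far as the arm can. A call with a gripper value outside its range is refused whole. OPENING is the opening, from -1 (shut) to 1 (fully open), set as the call begins (- or left out, the last holds). The fingers move at their own pace and stop on an object; FORCE is the grip in N (left out, the last holds). Time passes only in rows, so rows that repeat a pose let the fingers close. It gives the time, the measured TCP pose, the force and the opening at its end, in the units of the state.
- sense(): the state, without advancing time (a new reading comes with each control period).
- grab_frame(name): name is "scene" or "top" or "wrist"; returns the picture (384x512x3 uint8, red, green, blue); there is no depth.
- get_calibration(name): a dict with "mtx" (3x3 intrinsics, pixels), "origin" and "orientation" of the camera in the world. Camera axes: x right, y up, looking along -z (the intrinsics and any distortion apply to the point x, -y, -z); pixel columns grow to the right and rows downward; lengths in m; the calibration is good to about 2 mm. The wrist camera is an equidistant fisheye: a pixel r from the principal point sees the ray r / f radians off the axis. A picture is of the moment at which its call begins: read the wrist's pose just before it. get_calibration takes no time and is no camera call; for the wrist camera it gives the pose at the moment of the call.
- close_job(): hands the job in, once; it reports no verdict.
The state is a dict: "time": time; "joint_pos": joint angles; "dq": joint speeds; "joint_torque": joint torques, N m; "tool_pos": TCP position; "orientation": TCP orientation; "wrist_force": force on the tool from outside, world axes, zero at the start; "moment": the same for the moment, N m; "opening": finger opening in m.
Only numpy, scipy, OpenCV 4.12 (cv2) and the standard library are available. Lean on these libraries where they do the work, as an engineer would, in place of code of your own. Each camera call takes 0.05 s, during which the arm holds its last target. There are 200 camera calls.

TASK

Make the test deck safe first: press the red mushroom stop until it stays down. Then hang every adapter plate that is on the bench on the deck's stud of its own colour: large end of the keyhole over the stud head, plate flat on the deck, then slid straight down the slope until the stud is home in the narrow end and the plate hangs straight. With all plates hung, twist the red stop clockwise so that it springs back up; leave the plates hanging and do not disturb the other things on the bench.

Things in the scene. Friction and masses are not known exactly. Their poses are not given: they have to be found in the camera images.
- plate_blue: aluminium plate 100 (x) x 70 (y) x 6 mm, 0.15 to 0.27 kg (may be absent). Origin: centre of the underside; z up. On top at x -19 mm, y 0, its handle: a blue module 28 (x) x 24 (y) x 42 mm tall (z 6 to 48), gripped along y; sockets stick out 8 mm at its x faces. Keyhole on the +x half: large end 25 mm across, centred at x +14 mm; a slot 12 mm wide runs on towards +x
- plate_blue_lock (a point): blue plate: where the stud's axis stands when the plate is fully locked, at the narrow end of the slot, at the underside (x +36 mm, 22 mm from the large end); axes as the plate
- plate_yellow: aluminium plate 100 (x) x 70 (y) x 6 mm, 0.15 to 0.27 kg (may be absent). Origin: centre of the underside; z up. On top at x -19 mm, y 0, its handle: a yellow module 28 (x) x 24 (y) x 42 mm tall (z 6 to 48), gripped along y; sockets stick out 8 mm at its x faces. Keyhole on the +x half: large end 25 mm across, centred at x +14 mm; a slot 12 mm wide runs on towards +x
- plate_yellow_lock (a point): yellow plate: where the stud's axis stands when the plate is fully locked, at the narrow end of the slot, at the underside (x +36 mm, 22 mm from the large end); axes as the plate
- plate_green: aluminium plate 100 (x) x 70 (y) x 6 mm, 0.15 to 0.27 kg (may be absent). Origin: centre of the underside; z up. On top at x -19 mm, y 0, its handle: a green module 28 (x) x 24 (y) x 42 mm tall (z 6 to 48), gripped along y; sockets stick out 8 mm at its x faces. Keyhole on the +x half: large end 25 mm across, centred at x +14 mm; a slot 12 mm wide runs on towards +x
- plate_green_lock (a point): green plate: where the stud's axis stands when the plate is fully locked, at the narrow end of the slot, at the underside (x +36 mm, 22 mm from the large end); axes as the plate
- plate_black: aluminium plate 100 (x) x 70 (y) x 6 mm, 0.15 to 0.27 kg (may be absent). Origin: centre of the underside; z up. On top at x -19 mm, y 0, its handle: a black module 28 (x) x 24 (y) x 42 mm tall (z 6 to 48), gripped along y; sockets stick out 8 mm at its x faces. Keyhole on the +x half: large end 25 mm across, centred at x +14 mm; a slot 12 mm wide runs on towards +x
- plate_black_lock (a point): black plate: where the stud's axis stands when the plate is fully locked, at the narrow end of the slot, at the underside (x +36 mm, 22 mm from the large end); axes as the plate
- stud_blue (a point): foot, on the deck's surface, of the headed steel stud with the blue disc round it and blue bar up-slope. Axes are the deck's: x up the slope, y along the deck, z out of it. Stud: shank 8 mm across, 9 mm tall, then a round head 18 mm across with a chamfered top 13.5 mm above the deck. Studs are 90 mm apart along y
- stud_yellow (a point): foot, on the deck's surface, of the headed steel stud with the yellow disc round it and yellow bar up-slope. Axes are the deck's: x up the slope, y along the deck, z out of it. Stud: shank 8 mm across, 9 mm tall, then a round head 18 mm across with a chamfered top 13.5 mm above the deck. Studs are 90 mm apart along y
- stud_green (a point): foot, on the deck's surface, of the headed steel stud with the green disc round it and green bar up-slope. Axes are the deck's: x up the slope, y along the deck, z out of it. Stud: shank 8 mm across, 9 mm tall, then a round head 18 mm across with a chamfered top 13.5 mm above the deck. Studs are 90 mm apart along y
- stud_black (a point): foot, on the deck's surface, of the headed steel stud with the black disc round it and black bar up-slope. Axes are the deck's: x up the slope, y along the deck, z out of it. Stud: shank 8 mm across, 9 mm tall, then a round head 18 mm across with a chamfered top 13.5 mm above the deck. Studs are 90 mm apart along y
- console: fixed test deck, grey with blue cheeks: surface 170 mm up-slope x 380 mm along y, tilted 20 degrees, low edge 26 mm high on the robot's side, high edge 84 mm; studs 25 mm up-slope of its middle. A plate hangs with its x up the slope, 22 mm below where the large end passes the head; 3 mm play under the head. Origin: centre of the foot; x horizontal, away from the low edge
- stop_box: fixed yellow stop box, 80 x 80 mm, 55 mm tall, with the red mushroom stop on top. Origin: centre of the underside
- stop_top (a point): centre of the top of the red mushroom cap, 105 mm above the table when up, about 94 mm when latched; z up. The cap is a ribbed cylinder 40 mm across and 32 mm tall; its underside stands 18 mm over the box when up, about 6 mm when latched
- stop_press (a joint): how far the mushroom stop is down (m): 0 up, 0.014 bottomed. Pressed past 0.012 with about 6 to 8 N it latches and stays at about 0.0115 when let go
- stop_turn (a joint): twist of the red cap (rad), clockwise seen from above, 0 to 1.1; a light spring turns it back to 0. Latched, twisted past about 0.7 rad, the stop unlatches and springs up 11 mm; a firm grip holds it down until it is let go or lifted
- screwdriver: bystander: screwdriver with blue handle, 190 mm long, lying; leave it alone
- wrench: bystander: steel spanner, 170 mm long, lying; leave it alone
- jar: bystander: clear jar with white lid, 56 mm across, 70 mm tall; leave it alone
- mug: bystander: white mug, 80 mm across, 90 mm tall; leave it alone
- meter: bystander: yellow handheld multimeter lying flat, 160 x 78 x 34 mm; leave it alone
There are look-alikes about, which are no part of the job. What is shaped like the plate_blue but orange is not meant. What is shaped like the plate_black but purple is not meant.

How it is judged:
By the outcome, as a careful person would: the job done as asked, in the order asked, and still so for the second after the job is handed in, with the robot touching nothing.
Of plate_blue, plate_yellow, plate_green, plate_black only 3 to 4 are there at a start; the rules pass over those that are not, and their reading is None.
At some moment in a run one of plate_blue, plate_yellow, plate_green, plate_black may be knocked a few centimetres aside while the robot is not near it.
Once in a run the grip may slacken for a moment while it holds something.
It also fails if it takes over 210 s, if anything falls off the work surface, if the arm or the gripper's body presses on something with over 40 N, if the wrist force passes 120 N, or if a joint passes its speed limit or range.

## Working session

There is one attempt and no reset: what is moved stays moved. The work goes in short steps, Python scripts to look and compute and a shell command to move; the robot and the scene stay as the last step left them, time stands still between calls to the robot, and variables do not carry over. Pictures are saved under pics/ and viewed, about 12 in all and at most 16, crops included, and the job is handed in when it is done.

```bash
ls; mkdir -p pics; python3 - <<'E'
from rig import *
import cv2
for n in("scene","top","wrist"):
    c=get_calibration(n);print(n,c)
    cv2.imwrite(f"pics/{n}0.png",cv2.cvtColor(grab_frame(n),cv2.COLOR_RGB2BGR))
print(sense())
E
```

```text
pics
scene {'mtx': array([[481.22832695,   0.        , 251.99347577],
       [  0.        , 481.22832695, 188.81933229],
       [  0.        ,   0.        ,   1.        ]]), 'origin': array([ 1.1566987 , -0.35283262,  1.12222033]), 'orientation': array([[ 0.48915909, -0.7042455 ,  0.51454996],
       [ 0.87211845,  0.40272699, -0.27788554],
       [-0.01152351,  0.58467875,  0.81118307]])}
top {'mtx': array([[363.5165756 ,   0.        , 245.22998468],
       [  0.        , 363.5165756 , 188.57976819],
       [  0.        ,   0.        ,   1.        ]]), 'origin': array([0.33052289, 0.02067166, 1.04692825]), 'orientation': array([[-0.01715251,  0.98521094, -0.17048516],
       [-0.99982641, -0.01566   ,  0.01009546],
       [ 0.00727636,  0.17062873,  0.98530853]])}
wrist {'mtx': array([[297.31863964,   0.        , 256.24069595],
       [  0.        , 297.31863964, 193.64109679],
       [  0.        ,   0.        ,   1.        ]]), 'origin': array([0.21072502, 0.69727358, 0.37302625]), 'orientation': array([[ 3.88606504e-01, -8.78964247e-01, -2.76417867e-01],
       [ 9.21403552e-01, 
[... 202 characters left out ...]
   0.94290233, -0.07982172]), 'dq': array([-0.00057075, -0.00120209, -0.00094198, -0.00342971,  0.00026425,
       -0.00137794,  0.00081319]), 'joint_torque': array([ 2.64331546e-03, -7.76998115e+01,  1.56661179e+00, -2.58236718e+01,
        1.25184073e-02,  6.80033016e-03, -7.44459555e-06]), 'tool_pos': array([0.28206868, 0.66746952, 0.2305912 ]), 'orientation': array([[-3.51919333e-04,  3.89202658e-01,  9.21152087e-01],
       [-1.19740159e-03,  9.21151320e-01, -3.89202791e-01],
       [-9.99999221e-01, -1.23995696e-03,  1.41860925e-04]]), 'wrist_force': array([-0.22240427,  0.39887073,  0.46685252]), 'moment': array([-0.07084518,  0.00275937, -0.03765789]), 'opening': 0.08552835535457504}
```

View pics/scene0.png

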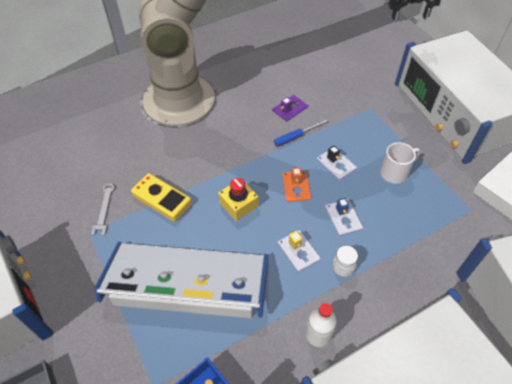

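View pics/top0.png

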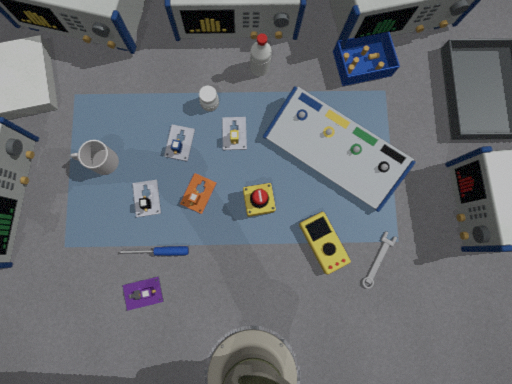

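```bash
cat > h.py <<'E'
import numpy as np, cv2
from rig import *
def ray(c,u,v):
    M=c["mtx"];x=(u-M[0,2])/M[0,0];y=(v-M[1,2])/M[1,1]
    if c.get("fish"):
        r=np.hypot(x,y);s=np.sin(r)/max(r,1e-9);d=np.array([x*s,-y*s,-np.cos(r)])
    else: d=np.array([x,-y,-1.])
    return c["origin"],c["orientation"]@d
def onz(c,u,v,z):
    o,d=ray(c,u,v);return o+d*(z-o[2])/d[2]
def onplane(c,u,v,p,n):
    o,d=ray(c,u,v);return o+d*(np.dot(p-o,n)/np.dot(d,n))
def proj(c,p):
    q=c["orientation"].T@(np.asarray(p)-c["origin"]);M=c["mtx"];d=np.array([q[0],-q[1],-q[2]])
    if c.get("fish"):
        r=np.hypot(d[0],d[1]);t=np.arctan2(r,d[2]);k=t/max(r,1e-9);x,y=d[0]*k,d[1]*k
    else: x,y=d[0]/d[2],d[1]/d[2]
    return np.array([M[0,0]*x+M[0,2],M[1,1]*y+M[1,2]])
def meet(c1,p1,c2,p2):
    o1,d1=ray(c1,*p1);o2,d2=ray(c2,*p2);A=np.stack([d1,-d2],1)
    s=np.linalg.lstsq(A,o2-o1,rcond=None)[0];a=o1+d1*s[0];b=o2+d2*s[1];return (a+b)/2,np.linalg.norm(a-b)
def cam(n):
    c=get_calibration(n);c["fish"]=n=="wrist";return c
def shot(n,f=None):
    c=cam(n);im=cv2.cvtColor(grab_frame(n),cv2.COLOR_RGB2BGR)
    if f: cv2.imwrite(f"pics/{f}.png",im)
    return c,im
E
python3 - <<'E'
from h import *
t=cv2.imread("pics/top0.png");s=cv2.imread("pics/scene0.png");ct=cam("top");cs=cam("scene")
cv2.imwrite("pics/z0.png",cv2.resize(t[75:255,100:420],None,fx=2.5,fy=2.5,interpolation=cv2.INTER_CUBIC))
# plates
hsv=cv2.cvtColor(t,cv2.COLOR_BGR2HSV)
m=((hsv[...,1]<50)&(hsv[...,2]>120)).astype(np.uint8)
for name,(x0,y0,x1,y1) in dict(blue=(160,118,200,168),yellow=(217,110,252,158),black=(128,175,164,222)).items():
    r=np.zeros_like(m);r[y0:y1,x0:x1]=m[y0:y1,x0:x1]
    pts=cv2.findNonZero(r);(cx,cy),wh,a=cv2.minAreaRect(pts)
    P=[onz(ct,*b,0.006)[:2] for b in cv2.boxPoints(((cx,cy),wh,a))]
    print(name,(cx,cy),wh,a,"centre",np.mean(P,0).round(4),"edges",np.linalg.norm(P[1]-P[0]).round(3),np.linalg.norm(P[2]-P[1]).round(3),"yaws",[np.degrees(np.arctan2(*(P[i+1]-P[i])[::-1])).round(1) for i in(0,1)])
def red(im,box):
    h=cv2.cvtColor(im,cv2.COLOR_BGR2HSV);k=(((h[...,0]<6)|(h[...,0]>172))&(h[...,1]>150)&(h[...,2]>80)).astype(np.uint8)
    x0,y0,x1,y1=box;r=np.zeros_like(k);r[y0:y1,x0:x1]=k[y0:y1,x0:x1]
    return cv2.minEnclosingCircle(cv2.findNonZero(r))
a=red(t,(245,183,275,215));b=red(s,(222,172,252,205));print(a,b)
print("red top@.095",onz(ct,*a[0],.095),meet(ct,a[0],cs,b[0]))
E
```

```text
blue (179.1047821044922, 142.12733459472656) (24.978769302368164, 33.373695373535156) 11.88865852355957 centre [0.6541 0.2038] edges 0.102 0.075 yaws [np.float64(-10.4), np.float64(-103.2)]
yellow (234.0, 132.5) (33.0, 24.0) 90.0 centre [0.6815 0.0406] edges 0.072 0.103 yaws [np.float64(-90.8), np.float64(179.0)]
black (146.06155395507812, 197.9923095703125) (35.473934173583984, 25.92325782775879) 82.87498474121094 centre [0.488  0.2968] edges 0.075 0.104 yaws [np.float64(-83.6), np.float64(-171.7)]
((259.5967712402344, 196.1774139404297), 7.624380111694336) ((237.77272033691406, 186.40908813476562), 8.081555366516113)
red top@.095 [ 0.47420559 -0.0267838   0.095     ] (array([ 0.47515297, -0.02733693,  0.08809632]), np.float64(0.0004587475874385733))
```

View pics/z0.png

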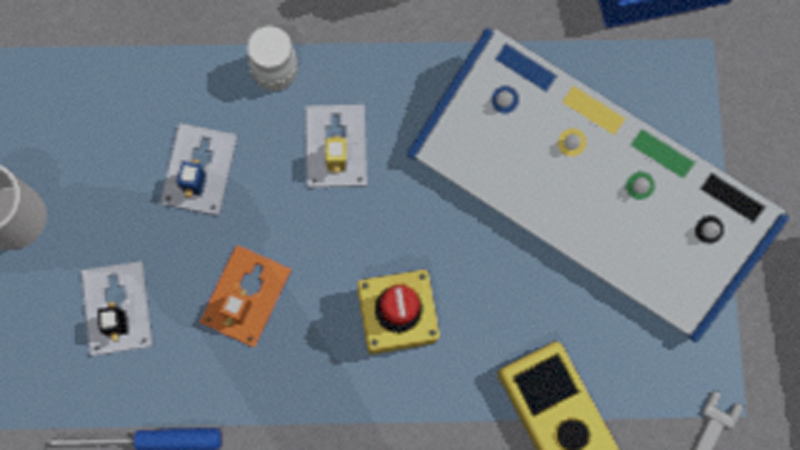

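```bash
cat >> h.py <<'E'
from scipy.spatial.transform import Rotation as Rot
def Rdown(yaw): # tool x down, tool y at world angle yaw (deg)
    a=np.radians(yaw);x=np.array([0,0,-1.]);y=np.array([np.cos(a),np.sin(a),0]);return np.stack([x,y,np.cross(x,y)],1)
def go(p,R=None):
    s=sense();R0=s["orientation"];R=R0 if R is None else R
    t=R0.T@(np.asarray(p)-s["tool_pos"]);w=np.degrees(Rot.from_matrix(R0.T@R).as_rotvec())
    print("t",(t*1000).round(1),"w",w.round(1),"rows>=",max(np.linalg.norm(t)/.0625,np.linalg.norm(w)/10.7).round(1),"| now",s["time"],s["tool_pos"].round(4),"f",s["wrist_force"].round(1),"op",round(s["opening"],4),"j7",s["joint_pos"][6].round(2))
E
python3 - <<'E'
from h import *
ct=cam("top");cs=cam("scene")
z=[(302.4,114.6),(328.8,132.2),(356.4,149.4),(384.4,166.6)];sc=[(128,272),(164,277),(201,281),(239,284)][::-1]
for a,b in zip(z,sc): print(onz(ct,*a,.075).round(4),[v.round(4) for v in meet(ct,a,cs,b)])
go([.4745,-.027,.15])
go([.4745,-.027,.15],Rdown(90))
E
```

```text
[ 0.7075 -0.1539  0.075 ] [array([ 0.7124, -0.1546,  0.064 ]), np.float64(0.0028)]
[ 0.6548 -0.2254  0.075 ] [array([ 0.6597, -0.2286,  0.0608]), np.float64(0.001)]
[ 0.604  -0.2993  0.075 ] [array([ 0.6075, -0.3021,  0.0637]), np.float64(0.0019)]
[ 0.5539 -0.373   0.075 ] [array([ 0.5556, -0.3733,  0.0704]), np.float64(0.0033)]
t [  81.4 -564.7  447.5] w [0. 0. 0.] rows>= 11.6 | now 0.15 [0.2821 0.6675 0.2306] f [-0.2  0.4  0.5] op 0.0855 j7 -0.08
t [  81.4 -564.7  447.5] w [-22.9  -0.    0.1] rows>= 11.6 | now 0.15 [0.2821 0.6675 0.2306] f [-0.2  0.4  0.5] op 0.0855 j7 -0.08
```

```bash
R='{"tx":0.08,"ty":-0.565,"tz":0.4475,"wx":-23}'; python3 -m jog '[{"tx":0.0,"ty":-0.565,"tz":0.4475,"wx":-23},{"tx":0.0,"ty":-0.565,"tz":0.4475,"wx":-23},{"tx":0.0,"ty":-0.565,"tz":0.4475,"wx":-23},{"tx":0.0,"ty":-0.565,"tz":0.4475,"wx":-23},{"tx":0.0,"ty":-0.565,"tz":0.4475,"wx":-23},{"tx":0.0,"ty":-0.565,"tz":0.4475,"wx":-23},{"tx":0.0,"ty":-0.565,"tz":0.4475,"wx":-23},{"tx":0.0,"ty":-0.565,"tz":0.4475,"wx":-23}]' -1 40
python3 - <<'E'
from h import *
go([.4745,-.027,.15],Rdown(90))
E
```

```text
t [  81.4 -564.7  447.5] w [-22.9  -0.    0.1] rows>= 11.6 | now 0.15 [0.2821 0.6675 0.2306] f [-0.2  0.4  0.5] op 0.0855 j7 -0.08invalid input at $[0]: expected keys tx, ty, tz, wx, wy, wz
```

```bash
python3 -m jog '[{"tx":0.0,"ty":-0.565,"tz":0.4475,"wx":-23,"wy":0,"wz":0},{"tx":0.0,"ty":-0.565,"tz":0.4475,"wx":-23,"wy":0,"wz":0},{"tx":0.0,"ty":-0.565,"tz":0.4475,"wx":-23,"wy":0,"wz":0},{"tx":0.0,"ty":-0.565,"tz":0.4475,"wx":-23,"wy":0,"wz":0},{"tx":0.0,"ty":-0.565,"tz":0.4475,"wx":-23,"wy":0,"wz":0},{"tx":0.0,"ty":-0.565,"tz":0.4475,"wx":-23,"wy":0,"wz":0},{"tx":0.0,"ty":-0.565,"tz":0.4475,"wx":-23,"wy":0,"wz":0},{"tx":0.0,"ty":-0.565,"tz":0.4475,"wx":-23,"wy":0,"wz":0}]' -1 40
python3 - <<'E'
from h import *
go([.4745,-.027,.15],Rdown(90))
E
```

```text
time: 1.15
tool_pos: [0.4159, 0.184, 0.2314]
orientation: [[0.0, -0.002, 1.0], [0.0, 1.0, 0.002], [-1.0, 0.0, 0.0]]
wrist_force: [1.2, 0.6, -0.1]
opening: 0.0
t [  81.4 -211.1   58.2] w [ 0.1  0.  -0. ] rows>= 3.7 | now 1.15 [0.4159 0.184  0.2314] f [ 1.2  0.6 -0.1] op 0.0 j7 0.98
```

```bash
python3 -m jog '[{"tx":0.08,"ty":-0.21,"tz":0.058,"wx":0,"wy":0,"wz":0},{"tx":0.08,"ty":-0.21,"tz":0.058,"wx":0,"wy":0,"wz":0},{"tx":0.08,"ty":-0.21,"tz":0.058,"wx":0,"wy":0,"wz":0},{"tx":0.08,"ty":-0.21,"tz":0.058,"wx":0,"wy":0,"wz":0},{"tx":0.08,"ty":-0.21,"tz":0.058,"wx":0,"wy":0,"wz":0},{"tx":0.08,"ty":-0.21,"tz":0.058,"wx":0,"wy":0,"wz":0}]'
python3 - <<'E'
from h import *
go([.4745,-.027,.108],Rdown(90))
c,im=shot("wrist","w1"); print(proj(c,[.4745,-.027,.105]))
E
```

```text
time: 1.9
tool_pos: [0.4738, -0.0235, 0.1513]
orientation: [[-0.0, -0.001, 1.0], [0.0, 1.0, 0.001], [-1.0, 0.0, -0.0]]
wrist_force: [0.1, 0.2, 0.2]
opening: -0.0003
t [43.3 -3.5  0.7] w [ 0.1 -0.  -0. ] rows>= 0.7 | now 1.9 [ 0.4738 -0.0235  0.1513] f [0.1 0.2 0.2] op -0.0003 j7 1.45
[251.18977318 219.56537008]
```

View pics/w1.png

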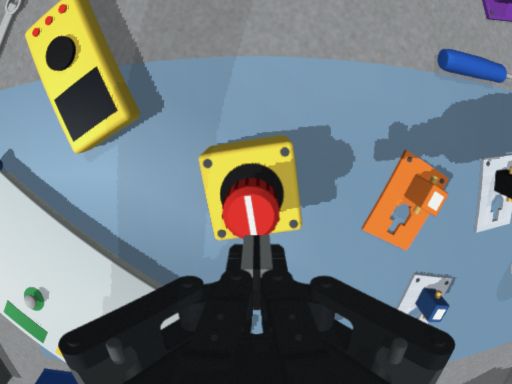

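```bash
python3 -m jog '[{"tx":0.04,"ty":-0.0035,"tz":-0.001,"wx":0,"wy":0,"wz":0},{"tx":0.05,"ty":-0.0035,"tz":-0.001,"wx":0,"wy":0,"wz":0},{"tx":0.056,"ty":-0.0035,"tz":-0.001,"wx":0,"wy":0,"wz":0},{"tx":0.06,"ty":-0.0035,"tz":-0.001,"wx":0,"wy":0,"wz":0},{"tx":0.06,"ty":-0.0035,"tz":-0.001,"wx":0,"wy":0,"wz":0}]'
```

```text
time: 2.58
tool_pos: [0.4728, -0.0263, 0.0919]
orientation: [[-0.0, -0.003, 1.0], [0.0, 1.0, 0.003], [-1.0, 0.0, -0.0]]
wrist_force: [-2.0, 1.2, 6.0]
opening: -0.0002
```

```bash
python3 -m jog '[{"tx":0.0015,"ty":0,"tz":0,"wx":0,"wy":0,"wz":0},{"tx":0.003,"ty":0,"tz":0,"wx":0,"wy":0,"wz":0},{"tx":0.003,"ty":0,"tz":0,"wx":0,"wy":0,"wz":0}]'; python3 -m jog '[{"tx":-0.04,"ty":0,"tz":0,"wx":0,"wy":0,"wz":0},{"tx":-0.1,"ty":0,"tz":0,"wx":0,"wy":0,"wz":0},{"tx":-0.1,"ty":0,"tz":0,"wx":0,"wy":0,"wz":0},{"tx":-0.1,"ty":0,"tz":0,"wx":0,"wy":0,"wz":0}]' 1
python3 - <<'E'
from h import *
c,im=shot("wrist");cs,s=shot("scene");ct,t=shot("top","top1")
for z in (.094,.105): print(z,proj(c,[.4725,-.027,z]),proj(cs,[.4725,-.027,z]))
a=cv2.resize(im[130:280,170:350],None,fx=2.5,fy=2.5);b=cv2.resize(s[150:225,205:270],None,fx=5,fy=5)
cv2.imwrite("pics/z1.png",np.hstack([a,b]))
print(a.shape,b.shape)
E
```

```text
time: 2.95
tool_pos: [0.4732, -0.0263, 0.0907]
orientation: [[0.002, -0.003, 1.0], [0.0, 1.0, 0.003], [-1.0, 0.0, 0.002]]
wrist_force: [-5.8, 1.9, 30.5]
opening: -0.0002
time: 3.45
tool_pos: [0.4729, -0.0269, 0.1888]
orientation: [[0.001, -0.003, 1.0], [0.0, 1.0, 0.003], [-1.0, 0.0, 0.001]]
wrist_force: [-0.5, 0.1, -0.0]
opening: 0.0723
0.094 [256.12775868 196.12099749] [237.41774147 184.33870555]
0.105 [256.12723094 200.35253663] [237.26703411 181.86583373]
(375, 450, 3) (375, 325, 3)
```

View pics/z1.png

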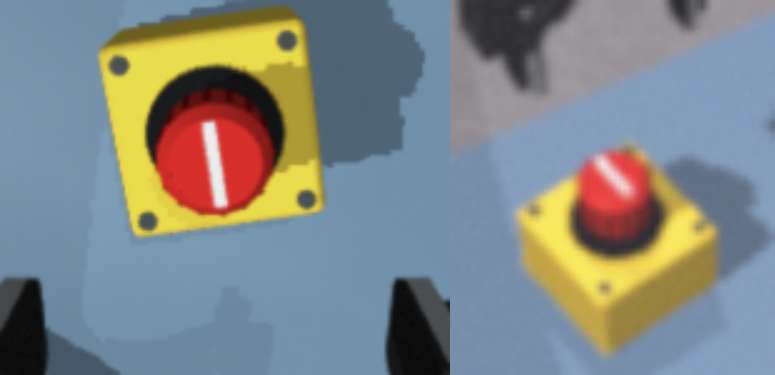

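```bash
python3 - <<'E'
from h import *
go([.6625,.041,.14],Rdown(89))
E
```

```text
t [ 46.9  67.8 190.5] w [ 1.1 -0.1  0. ] rows>= 3.3 | now 3.6 [ 0.4723 -0.0272  0.1873] f [-0.1  0.7  0.4] op 0.0851 j7 1.46
```

```bash
python3 -m jog '[{"tx":0.047,"ty":0.068,"tz":0.1905,"wx":1,"wy":0,"wz":0},{"tx":0.047,"ty":0.068,"tz":0.1905,"wx":1,"wy":0,"wz":0},{"tx":0.047,"ty":0.068,"tz":0.1905,"wx":1,"wy":0,"wz":0},{"tx":0.047,"ty":0.068,"tz":0.1905,"wx":1,"wy":0,"wz":0},{"tx":0.047,"ty":0.068,"tz":0.1905,"wx":1,"wy":0,"wz":0},{"tx":0.047,"ty":0.068,"tz":0.1905,"wx":1,"wy":0,"wz":0}]'
cat >> h.py <<'E'
def plate(c,im,guess,f=None):
    hsv=cv2.cvtColor(im,cv2.COLOR_BGR2HSV);m=((hsv[...,1]<60)&(hsv[...,2]>125)).astype(np.uint8)
    cs,_=cv2.findContours(m,cv2.RETR_EXTERNAL,cv2.CHAIN_APPROX_NONE);g=proj(c,[*guess,.006])
    k=[q for q in cs if cv2.contourArea(q)>150 and cv2.pointPolygonTest(cv2.convexHull(q),(float(g[0]),float(g[1])),True)>-8]
    if not k: print("none",g);return
    q=max(k,key=cv2.contourArea)
    P=np.array([onz(c,*p[0],.006)[:2] for p in q],np.float32)*1000
    (x,y),(w,h),a=cv2.minAreaRect(P)
    if w<h: w,h,a=h,w,a-90
    a=(a+90)%180-90
    print("plate centre mm",round(x,1),round(y,1),"size",round(w,1),round(h,1),"yaw",round(a,1))
    if f: 
        cv2.drawContours(im,[q],-1,(0,0,255),1);cv2.imwrite(f"pics/{f}.png",im)
E
python3 - <<'E'
from h import *
go([.6625,.041,.14],Rdown(89))
c,im=shot("wrist"); plate(c,im,(.6815,.0406),"w2"); print(proj(c,[.6625,.041,.048]))
E
```

```text
time: 4.35
tool_pos: [0.6619, 0.0403, 0.1403]
orientation: [[-0.003, 0.016, 1.0], [-0.001, 1.0, -0.016], [-1.0, -0.001, -0.003]]
wrist_force: [-0.8, 0.1, 0.3]
opening: 0.0855
t [0.3 0.7 0.6] w [ 0.1 -0.1  0. ] rows>= 0.0 | now 4.35 [0.6619 0.0403 0.1403] f [-0.8  0.1  0.3] op 0.0855 j7 1.37
plate centre mm 677.7 40.2 size 101.6 71.2 yaw 0.8
[257.17200936 198.48209186]
```

View pics/w2.png

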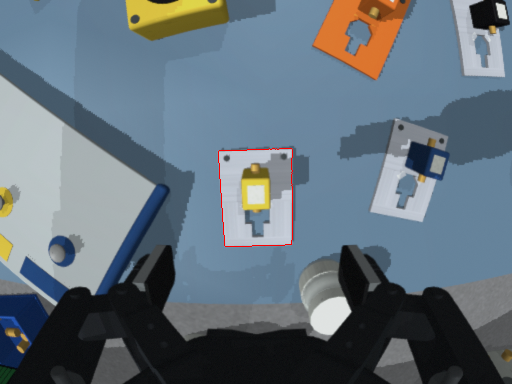

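```bash
python3 -m jog '[{"tx":0.06,"ty":0,"tz":-0.0035,"wx":-1.8,"wy":0,"wz":0},{"tx":0.11,"ty":0,"tz":-0.0035,"wx":-1.8,"wy":0,"wz":0},{"tx":0.128,"ty":0,"tz":-0.0035,"wx":-1.8,"wy":0,"wz":0},{"tx":0.128,"ty":0,"tz":-0.0035,"wx":-1.8,"wy":0,"wz":0},{"tx":0.128,"ty":0,"tz":-0.0035,"wx":-1.8,"wy":0,"wz":0}]'
python3 -m jog '[{"tx":0,"ty":0,"tz":0,"wx":0,"wy":0,"wz":0},{"tx":0,"ty":0,"tz":0,"wx":0,"wy":0,"wz":0},{"tx":0,"ty":0,"tz":0,"wx":0,"wy":0,"wz":0},{"tx":0,"ty":0,"tz":0,"wx":0,"wy":0,"wz":0},{"tx":0,"ty":0,"tz":0,"wx":0,"wy":0,"wz":0},{"tx":0,"ty":0,"tz":0,"wx":0,"wy":0,"wz":0}]' -1 80
```

```text
time: 5.03
tool_pos: [0.661, 0.0408, 0.0152]
orientation: [[0.003, -0.015, 1.0], [0.0, 1.0, 0.015], [-1.0, 0.0, 0.003]]
wrist_force: [-0.2, -0.0, -0.5]
opening: 0.0851
time: 5.78
tool_pos: [0.6602, 0.0408, 0.0139]
orientation: [[0.001, -0.015, 1.0], [-0.0, 1.0, 0.015], [-1.0, -0.0, 0.001]]
wrist_force: [-1.0, -0.5, 5.8]
opening: 0.0231
```

```bash
python3 -m jog '[{"tx":-0.06,"ty":0,"tz":0,"wx":0,"wy":0,"wz":0},{"tx":-0.12,"ty":0,"tz":0,"wx":0,"wy":0,"wz":0},{"tx":-0.18,"ty":0,"tz":0,"wx":0,"wy":0,"wz":0},{"tx":-0.186,"ty":0,"tz":0,"wx":0,"wy":0,"wz":0}]'
python3 - <<'E'
from h import *
go([.557,-.157,.22],Rdown(55))
E
```

```text
time: 6.28
tool_pos: [0.6619, 0.041, 0.2041]
orientation: [[0.007, -0.015, 1.0], [0.001, 1.0, 0.015], [-1.0, 0.001, 0.008]]
wrist_force: [0.3, 0.8, -2.3]
opening: 0.023
t [ -16.9 -196.4 -107.8] w [35.9  0.4 -0.2] rows>= 3.6 | now 6.275 [0.6619 0.041  0.2041] f [ 0.3  0.8 -2.3] op 0.023 j7 1.4
```

```bash
python3 -m jog '[{"tx":-0.017,"ty":-0.1965,"tz":-0.107,"wx":36,"wy":0,"wz":0},{"tx":-0.017,"ty":-0.1965,"tz":-0.107,"wx":36,"wy":0,"wz":0},{"tx":-0.017,"ty":-0.1965,"tz":-0.107,"wx":36,"wy":0,"wz":0},{"tx":-0.017,"ty":-0.1965,"tz":-0.107,"wx":36,"wy":0,"wz":0},{"tx":-0.017,"ty":-0.1965,"tz":-0.107,"wx":36,"wy":0,"wz":0},{"tx":-0.017,"ty":-0.1965,"tz":-0.107,"wx":36,"wy":0,"wz":0}]'
python3 - <<'E'
from h import *
go([.557,-.157,.22],Rdown(55))
c,im=shot("wrist","w3")
for p in [[.7075,-.154],[.655,-.2255],[.604,-.2993],[.554,-.373]]: print(proj(c,[*p,.0763]).round(1))
np.save("c3.npy",c,allow_pickle=True)
E
```

```text
time: 7.02
tool_pos: [0.5559, -0.1564, 0.2155]
orientation: [[-0.001, 0.574, 0.819], [0.001, 0.819, -0.574], [-1.0, -0.0, -0.001]]
wrist_force: [-0.2, 1.1, -1.8]
opening: 0.0227
t [-4.5  0.2  1.2] w [-0.  -0.1  0. ] rows>= 0.1 | now 7.025 [ 0.5559 -0.1564  0.2155] f [-0.2  1.1 -1.8] op 0.0227 j7 1.21
[332.6 284.7]
[256.8 285.4]
[179.8 283.8]
[112.4 279.5]
```

View pics/w3.png

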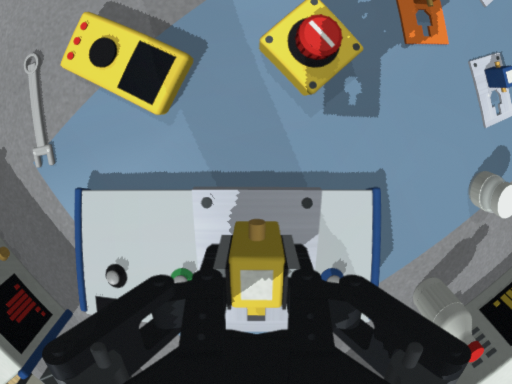

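```bash
python3 -m jog '[{"tx":0,"ty":0,"tz":0.2,"wx":0,"wy":0,"wz":0},{"tx":0,"ty":0,"tz":0.2,"wx":0,"wy":0,"wz":0},{"tx":0,"ty":0,"tz":0.2,"wx":0,"wy":0,"wz":0},{"tx":0,"ty":0,"tz":0.2,"wx":0,"wy":0,"wz":0},{"tx":0,"ty":0,"tz":0.2,"wx":0,"wy":0,"wz":0}]'
python3 - <<'E'
from h import *
c,im=shot("wrist","w4")
for p in [[.7075,-.154],[.655,-.2255],[.604,-.2993],[.554,-.373]]: print(proj(c,[*p,.0763]).round(1))
np.save("c4.npy",c,allow_pickle=True);print(sense()["tool_pos"])
E
```

```text
time: 7.7
tool_pos: [0.7198, -0.271, 0.2147]
orientation: [[-0.002, 0.574, 0.819], [0.001, 0.819, -0.574], [-1.0, -0.0, -0.002]]
wrist_force: [-1.0, 0.1, -1.6]
opening: 0.0232
[348.9 106.2]
[256.7 101.2]
[163.3 104.7]
[ 85.7 113.1]
[ 0.71916901 -0.27039241  0.21512778]
```

View pics/w4.png

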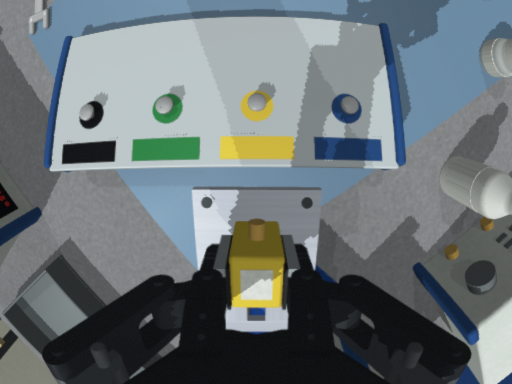

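```bash
python3 - <<'E'
from h import *
c=np.load("c4.npy",allow_pickle=True).item();im=cv2.imread("pics/w4.png");h=cv2.cvtColor(im,cv2.COLOR_BGR2HSV)
H,S,V=h[...,0],h[...,1],h[...,2]
M=dict(black=(V<60),green=(H>45)&(H<90)&(S>90),yellow=(H>18)&(H<35)&(S>100),blue=(H>100)&(H<128)&(S>120))
G=dict(black=(90,114),green=(167,108),yellow=(257,104),blue=(347,108));F={}
for k in M:
    g=G[k];r=np.zeros(V.shape,np.uint8);r[g[1]-24:g[1]+20,g[0]-24:g[0]+24]=M[k][g[1]-24:g[1]+20,g[0]-24:g[0]+24]
    n,l,st,_=cv2.connectedComponentsWithStats(r);i=1+np.argmax(st[1:,4]);q=cv2.convexHull(cv2.findNonZero((l==i).astype(np.uint8)))
    (x,y),ax,_=cv2.fitEllipse(q);F[k]=onz(c,x,y,.0636);print(k,(x,y),ax,F[k].round(4))
B=F["blue"]-F["black"];print("y yaw",np.degrees(np.arctan2(B[1],B[0])),np.linalg.norm(B)/3, np.linalg.norm(F["yellow"]-F["green"]))
# check against top view: project foot+13.5 dz
ps=np.arctan2(B[1],B[0])-np.pi/2;s,co=np.sin(np.radians(20)),np.cos(np.radians(20))
dz=np.array([-s*np.cos(ps),-s*np.sin(ps),co])
ct=cam("top")
for k in F: print(k,proj(ct,F[k]+.0135*dz).round(1),proj(c,F[k]+.0135*dz).round(1))
E
```

```text
black (91.0599365234375, 114.52484130859375) (20.615890502929688, 27.737125396728516) [ 0.5553 -0.375   0.0636]
green (167.0392303466797, 108.05059051513672) (26.767013549804688, 30.812618255615234) [ 0.6068 -0.3015  0.0636]
yellow (256.6350402832031, 105.49475860595703) (29.6832275390625, 32.22150802612305) [ 0.6584 -0.2279  0.0636]
blue (345.9671325683594, 108.19829559326172) (26.127473831176758, 30.136062622070312) [ 0.7098 -0.1544  0.0636]
y yaw 54.98273974356042 0.08977976085117557 0.08986014947374518
black [384.4 167.4] [ 84.9 110.9]
green [356.4 149.6] [163.1 103.6]
yellow [328.8 132.1] [256.7 100.7]
blue [301.7 114.9] [349.9 103.8]
```

```bash
cat >> h.py <<'E'
ps=np.radians(-35);_s,_c=np.sin(np.radians(20)),np.cos(np.radians(20))
DX=np.array([_c*np.cos(ps),_c*np.sin(ps),_s]);DY=np.array([-np.sin(ps),np.cos(ps),0]);DZ=np.cross(DX,DY)
YEL=np.array([.6584,-.2279,.0636]);STUD=dict(yellow=YEL,blue=YEL+.09*DY,green=YEL-.09*DY,black=YEL-.18*DY)
RD=np.stack([-DZ,DY,DX],1)
def tcp(col,along,h,off): # off: TCP in plate frame; along: stud position on plate x (14 large .. 36 lock), mm
    return STUD[col]+(off[0]-along)/1000*DX+off[1]/1000*DY+(off[2]+h)/1000*DZ
E
python3 - <<'E'
from h import *
c=np.load("c4.npy",allow_pickle=True).item();s=sense();R=s["orientation"];im=cv2.imread("pics/w4.png")
for u,v in [(194,188),(257,188),(320,188),(206,203),(307,203)]: print(((onz(c,u,v,s["tool_pos"][2]-.0079)-s["tool_pos"])@R*1000).round(1))
go(tcp("yellow",14,60,(-17.5,0,13.9)),RD)
E
```

```text
[  8.  -33.7 -32.3]
[  8.   -0.1 -32.2]
[  8.   33.5 -32.3]
[  8.  -27.6 -23.8]
[  8.   26.9 -23.8]
t [ 9.320e+01 -1.000e-01 -1.288e+02] w [ -0.  -20.1  -0. ] rows>= 2.5 | now 7.75 [ 0.7192 -0.2704  0.2151] f [-0.5 -0.4 -2.4] op 0.0228 j7 1.32
```

```bash
python3 -m jog '[{"tx":0.0,"ty":0,"tz":-0.06,"wx":0,"wy":-8,"wz":0},{"tx":0.03,"ty":0,"tz":-0.1,"wx":0,"wy":-16,"wz":0},{"tx":0.07,"ty":0,"tz":-0.129,"wx":0,"wy":-20,"wz":0},{"tx":0.093,"ty":0,"tz":-0.129,"wx":0,"wy":-20,"wz":0},{"tx":0.093,"ty":0,"tz":-0.129,"wx":0,"wy":-20,"wz":0},{"tx":0.093,"ty":0,"tz":-0.129,"wx":0,"wy":-20,"wz":0},{"tx":0.093,"ty":0,"tz":-0.129,"wx":0,"wy":-20,"wz":0}]'
python3 - <<'E'
from h import *
go(tcp("yellow",14,20,(-17.5,0,13.9)),RD)
go(tcp("yellow",14,0,(-17.5,0,13.9)),RD)
E
```

```text
time: 8.62
tool_pos: [0.615, -0.1986, 0.1248]
orientation: [[0.282, 0.576, 0.768], [-0.197, 0.818, -0.541], [-0.939, 0.001, 0.344]]
wrist_force: [-0.5, 0.4, -1.5]
opening: 0.0231
t [41.5  0.9 -3.3] w [-0.2  0.1 -0. ] rows>= 0.7 | now 8.625 [ 0.615  -0.1986  0.1248] f [-0.5  0.4 -1.5] op 0.0231 j7 1.09
t [61.5  0.9 -3.3] w [-0.2  0.1 -0. ] rows>= 1.0 | now 8.625 [ 0.615  -0.1986  0.1248] f [-0.5  0.4 -1.5] op 0.0231 j7 1.09
```

```bash
python3 -m jog '[{"tx":0.04,"ty":0.001,"tz":-0.002,"wx":0,"wy":0,"wz":0},{"tx":0.04,"ty":0.001,"tz":-0.002,"wx":0,"wy":0,"wz":0},{"tx":0.04,"ty":0.001,"tz":-0.002,"wx":0,"wy":0,"wz":0},{"tx":0.04,"ty":0.001,"tz":-0.002,"wx":0,"wy":0,"wz":0}]'
python3 - <<'E'
from h import *
go(tcp("yellow",14,0,(-17.5,0,13.9)),RD)
c,im=shot("wrist","w5");print(proj(c,STUD["yellow"]+.0135*DZ))
E
```

```text
time: 9.12
tool_pos: [0.6251, -0.2049, 0.0855]
orientation: [[0.281, 0.576, 0.768], [-0.197, 0.818, -0.541], [-0.939, 0.001, 0.344]]
wrist_force: [-0.3, 0.2, -1.7]
opening: 0.0232
t [20.6  0.3 -1. ] w [-0.2  0.1  0. ] rows>= 0.3 | now 9.125 [ 0.6251 -0.2049  0.0855] f [-0.3  0.2 -1.7] op 0.0232 j7 0.08
[257.47226216 275.92314366]
```

```bash
python3 -m jog '[{"tx":0.006,"ty":0.0003,"tz":-0.001,"wx":0,"wy":0,"wz":0},{"tx":0.012,"ty":0.0003,"tz":-0.001,"wx":0,"wy":0,"wz":0},{"tx":0.016,"ty":0.0003,"tz":-0.001,"wx":0,"wy":0,"wz":0},{"tx":0.019,"ty":0.0003,"tz":-0.001,"wx":0,"wy":0,"wz":0},{"tx":0.020,"ty":0.0003,"tz":-0.001,"wx":0,"wy":0,"wz":0},{"tx":0.020,"ty":0.0003,"tz":-0.001,"wx":0,"wy":0,"wz":0}]'
python3 - <<'E'
from h import *
s=sense();print((s["wrist_force"]@RD).round(1),s["moment"])
go(tcp("yellow",14,0,(-17.5,0,13.9)),RD)
E
```

```text
time: 9.93
tool_pos: [0.6295, -0.2075, 0.0664]
orientation: [[0.28, 0.575, 0.768], [-0.197, 0.818, -0.541], [-0.939, 0.0, 0.343]]
wrist_force: [0.2, -0.5, -1.9]
opening: 0.0233
[ 2.  -0.3 -0.2] [0.34366941 0.46624874 0.01306378]
t [ 0.8 -0.2  0.8] w [-0.1  0.   0. ] rows>= 0.0 | now 9.925 [ 0.6295 -0.2075  0.0664] f [ 0.2 -0.5 -1.9] op 0.0233 j7 -0.2
```

```bash
python3 -m jog '[{"tx":0.0007,"ty":0,"tz":0,"wx":0,"wy":0,"wz":0},{"tx":0.0007,"ty":0,"tz":-0.005,"wx":0,"wy":0,"wz":0},{"tx":0.0007,"ty":0,"tz":-0.01,"wx":0,"wy":0,"wz":0},{"tx":0.0007,"ty":0,"tz":-0.015,"wx":0,"wy":0,"wz":0},{"tx":0.0007,"ty":0,"tz":-0.019,"wx":0,"wy":0,"wz":0},{"tx":0.0007,"ty":0,"tz":-0.021,"wx":0,"wy":0,"wz":0},{"tx":0.0007,"ty":0,"tz":-0.021,"wx":0,"wy":0,"wz":0}]'
python3 - <<'E'
from h import *
s=sense();print((s["wrist_force"]@RD).round(1),s["moment"])
go(tcp("yellow",36,0,(-17.5,0,13.9)),RD)
E
```

```text
time: 10.8
tool_pos: [0.6132, -0.196, 0.0581]
orientation: [[0.28, 0.575, 0.769], [-0.196, 0.818, -0.54], [-0.94, 0.0, 0.342]]
wrist_force: [0.1, 1.8, -1.0]
opening: 0.0229
[ 0.6  1.5 -1.2] [ 0.31858332  0.50583878 -0.03388977]
t [-0.1 -0.2  0.4] w [-0.1 -0.   0. ] rows>= 0.0 | now 10.8 [ 0.6132 -0.196   0.0581] f [ 0.1  1.8 -1. ] op 0.0229 j7 -0.54
```

```bash
python3 -m jog '[{"tx":0,"ty":0,"tz":-0.001,"wx":0,"wy":0,"wz":0},{"tx":0,"ty":0,"tz":-0.002,"wx":0,"wy":0,"wz":0},{"tx":0,"ty":0,"tz":-0.002,"wx":0,"wy":0,"wz":0}]'
python3 - <<'E'
from h import *
s=sense();print((s["wrist_force"]@RD).round(1),s["moment"])
go(tcp("yellow",36,0,(-17.5,0,13.9)),RD)
E
```

```text
time: 11.18
tool_pos: [0.6128, -0.1956, 0.0579]
orientation: [[0.281, 0.576, 0.768], [-0.198, 0.818, -0.54], [-0.939, -0.0, 0.344]]
wrist_force: [4.5, -3.5, 0.1]
opening: 0.0229
[ 1.9 -0.3  5.4] [-0.27570521 -0.53826605  0.03868807]
t [-0.1 -0.2  1. ] w [-0.1  0.1  0. ] rows>= 0.0 | now 11.175 [ 0.6128 -0.1956  0.0579] f [ 4.5 -3.5  0.1] op 0.0229 j7 -0.56
```

```bash
python3 -m jog '[{"tx":0,"ty":0,"tz":0,"wx":0,"wy":0,"wz":0},{"tx":0,"ty":0,"tz":0,"wx":0,"wy":0,"wz":0},{"tx":0,"ty":0,"tz":0,"wx":0,"wy":0,"wz":0}]' 0.3
python3 -m jog '[{"tx":-0.04,"ty":0,"tz":0,"wx":0,"wy":0,"wz":0},{"tx":-0.1,"ty":0,"tz":0,"wx":0,"wy":0,"wz":0},{"tx":-0.15,"ty":0,"tz":0,"wx":0,"wy":0,"wz":0},{"tx":-0.15,"ty":0,"tz":0,"wx":0,"wy":0,"wz":0}]'
python3 - <<'E'
from h import *
ct,t=shot("top","top2");cs,s=shot("scene")
a=cv2.resize(t[75:225,110:420],(775,375));b=cv2.resize(s[235:320,90:280],(503,225))
cv2.imwrite("pics/z2.png",np.vstack([a,np.hstack([b,np.zeros((225,272,3),np.uint8)])]))
c,im=shot("wrist","w6")
plate(ct,t,(.6541,.2038));plate(ct,t,(.488,.2968))
go([.65,.15,.2],Rdown(80))
E
```

```text
time: 11.55
tool_pos: [0.6115, -0.1946, 0.0572]
orientation: [[0.279, 0.575, 0.769], [-0.196, 0.818, -0.54], [-0.94, 0.0, 0.342]]
wrist_force: [0.7, -0.6, 0.1]
opening: 0.0553
time: 12.05
tool_pos: [0.5695, -0.1643, 0.2013]
orientation: [[0.282, 0.574, 0.769], [-0.196, 0.819, -0.54], [-0.939, 0.002, 0.344]]
wrist_force: [-0.3, -1.3, -0.3]
opening: 0.0553
plate centre mm 628.2 -83.7 size 1618.6 893.0 yaw -84.4
plate centre mm 628.2 -83.7 size 1618.6 893.0 yaw -84.4
t [ -40.   304.3 -109.1] w [-24.9  19.8   4.4] rows>= 5.2 | now 12.2 [ 0.5698 -0.1657  0.1996] f [-0.4 -0.6 -0.8] op 0.0555 j7 0.25
```

View pics/z2.png

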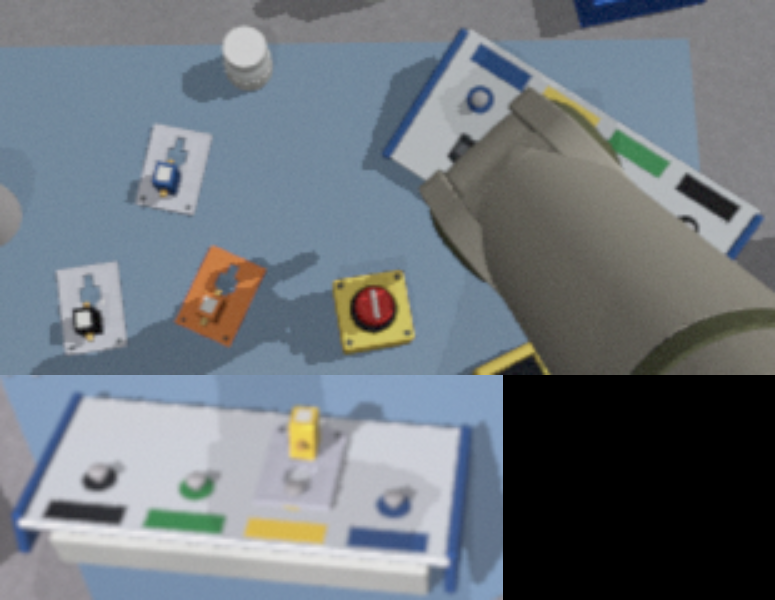

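```bash
python3 - <<'E'
from h import *
print(sense()["joint_pos"].round(2))
go([.635,.208,.15],Rdown(79))
E
```

```text
[ 0.31  0.41 -0.3   2.17  0.85  0.4   0.25]
t [  -8.7  343.  -169.2] w [-23.9  19.8   4.2] rows>= 6.1 | now 12.2 [ 0.5698 -0.1657  0.1996] f [-0.4 -0.6 -0.8] op 0.0555 j7 0.25
```

```bash
python3 -m jog '[{"tx":-0.009,"ty":0.343,"tz":-0.169,"wx":-24,"wy":20,"wz":4.2},{"tx":-0.009,"ty":0.343,"tz":-0.169,"wx":-24,"wy":20,"wz":4.2},{"tx":-0.009,"ty":0.343,"tz":-0.169,"wx":-24,"wy":20,"wz":4.2},{"tx":-0.009,"ty":0.343,"tz":-0.169,"wx":-24,"wy":20,"wz":4.2},{"tx":-0.009,"ty":0.343,"tz":-0.169,"wx":-24,"wy":20,"wz":4.2},{"tx":-0.009,"ty":0.343,"tz":-0.169,"wx":-24,"wy":20,"wz":4.2},{"tx":-0.009,"ty":0.343,"tz":-0.169,"wx":-24,"wy":20,"wz":4.2},{"tx":-0.009,"ty":0.343,"tz":-0.169,"wx":-24,"wy":20,"wz":4.2}]' 1
python3 - <<'E'
from h import *
print(sense()["joint_pos"].round(2))
c,im=shot("wrist"); plate(c,im,(.654,.2038),"w7")
go([.635,.208,.15],Rdown(79))
E
```

```text
time: 13.2
tool_pos: [0.6341, 0.2084, 0.147]
orientation: [[-0.007, 0.187, 0.982], [-0.0, 0.982, -0.187], [-1.0, -0.001, -0.007]]
wrist_force: [0.7, -0.7, -0.1]
opening: 0.0858
[-0.01  0.7  -0.63  1.78  0.53  0.85  0.5 ]
plate centre mm 651.2 203.2 size 101.2 71.1 yaw -11.9
t [-2.6  1.2  0.4] w [ 0.1 -0.4  0.1] rows>= 0.0 | now 13.25 [0.6344 0.2069 0.1474] f [ 0.1 -1.2  0.8] op 0.0852 j7 0.5
```

```bash
python3 - <<'E'
from h import *
go([.6326,.2071,.012],Rdown(78.1))
E
```

```text
t [135.4   0.2  -0.9] w [ 1.  -0.4  0.1] rows>= 2.2 | now 13.25 [0.6344 0.2069 0.1474] f [ 0.1 -1.2  0.8] op 0.0852 j7 0.5
```

```bash
python3 -m jog '[{"tx":0.06,"ty":0,"tz":-0.0015,"wx":1,"wy":-0.4,"wz":0},{"tx":0.11,"ty":0,"tz":-0.0015,"wx":1,"wy":-0.4,"wz":0},{"tx":0.135,"ty":0,"tz":-0.0015,"wx":1,"wy":-0.4,"wz":0},{"tx":0.135,"ty":0,"tz":-0.0015,"wx":1,"wy":-0.4,"wz":0},{"tx":0.135,"ty":0,"tz":-0.0015,"wx":1,"wy":-0.4,"wz":0}]'
python3 -m jog '[{"tx":0,"ty":0,"tz":0,"wx":0,"wy":0,"wz":0},{"tx":0,"ty":0,"tz":0,"wx":0,"wy":0,"wz":0},{"tx":0,"ty":0,"tz":0,"wx":0,"wy":0,"wz":0},{"tx":0,"ty":0,"tz":0,"wx":0,"wy":0,"wz":0},{"tx":0,"ty":0,"tz":0,"wx":0,"wy":0,"wz":0},{"tx":0,"ty":0,"tz":0,"wx":0,"wy":0,"wz":0}]' -1 80
python3 -m jog '[{"tx":-0.06,"ty":0,"tz":0,"wx":0,"wy":0,"wz":0},{"tx":-0.12,"ty":0,"tz":0,"wx":0,"wy":0,"wz":0},{"tx":-0.18,"ty":0,"tz":0,"wx":0,"wy":0,"wz":0},{"tx":-0.2,"ty":0,"tz":0,"wx":0,"wy":0,"wz":0},{"tx":-0.2,"ty":0,"tz":0,"wx":0,"wy":0,"wz":0}]'
cat >> h.py <<'E'
def held(f=None): # where the held plate's -x edge lies in the tool frame (mm)
    s=sense();c,im=shot("wrist");R=s["orientation"]
    cl=cv2.cvtColor(im,cv2.COLOR_BGR2HSV);m=((cl[...,1]<60)&(cl[...,2]>120)).astype(np.uint8)
    P=np.array([proj(c,s["tool_pos"]+R@np.array([.0079,y,z])) for y,z in [(-.035,-.033),(.035,-.033),(.018,0),(-.018,0)]])
    x0,y0=P.min(0).astype(int)-12;x1,y1=P.max(0).astype(int)+12
    out=[]
    for u in list(range(int(P[0,0])-20,int(P[0,0])+0)): pass
    n,d=R[:,0],s["tool_pos"]+R[:,0]*.0079
    pts=[]
    for u in range(min(int(P[0,0]),int(P[1,0]))+8,max(int(P[0,0]),int(P[1,0]))-8,4):
        col=m[y0:y1,u]; k=[v for v in range(len(col)-5) if col[v:v+5].all()]
        if k: pts.append(((onplane(c,u,y0+k[0],d,n)-s["tool_pos"])@R*1000))
    pts=np.array(pts);print("edge z med",np.median(pts[:,2]).round(1),"y span",pts[:,1].min().round(1),pts[:,1].max().round(1),"slope deg",np.degrees(np.polyfit(pts[:,1],pts[:,2],1)[0]).round(1),"expect",P.round(0).tolist())
    if f: cv2.imwrite(f"pics/{f}.png",im)
E
python3 - <<'E'
from h import *
held("w8")
go(STUD["blue"]+np.array([0,0,.14])+.06*DX,Rdown(55))
E
```

```text
time: 13.88
tool_pos: [0.6333, 0.2078, 0.015]
orientation: [[0.003, 0.207, 0.978], [0.0, 0.978, -0.207], [-1.0, 0.001, 0.003]]
wrist_force: [-0.0, 0.8, 0.3]
opening: 0.0855
time: 14.62
tool_pos: [0.6328, 0.2089, 0.0147]
orientation: [[0.003, 0.206, 0.979], [0.0, 0.979, -0.206], [-1.0, 0.001, 0.003]]
wrist_force: [-1.2, -0.5, 6.1]
opening: 0.0233
time: 15.25
tool_pos: [0.6323, 0.2087, 0.2147]
orientation: [[0.004, 0.206, 0.979], [0.0, 0.979, -0.206], [-1.0, 0.001, 0.003]]
wrist_force: [0.4, 0.4, -3.6]
opening: 0.0229
edge z med -30.9 y span -30.8 29.1 slope deg 0.2 expect [[191.0, 188.0], [322.0, 188.0], [288.0, 244.0], [225.0, 244.0]]
t [ -10.8 -360.6  203.1] w [23.1  0.1  0. ] rows>= 6.6 | now 15.3 [0.6317 0.2081 0.2129] f [-1.1 -0.6 -2.8] op 0.0232 j7 0.52
```

```bash
python3 -m jog '[{"tx":-0.01,"ty":-0.36,"tz":0.16,"wx":23,"wy":0,"wz":0},{"tx":-0.01,"ty":-0.36,"tz":0.16,"wx":23,"wy":0,"wz":0},{"tx":-0.01,"ty":-0.36,"tz":0.16,"wx":23,"wy":0,"wz":0},{"tx":-0.01,"ty":-0.36,"tz":0.16,"wx":23,"wy":0,"wz":0},{"tx":-0.01,"ty":-0.36,"tz":0.16,"wx":23,"wy":0,"wz":0},{"tx":-0.01,"ty":-0.36,"tz":0.16,"wx":23,"wy":0,"wz":0},{"tx":-0.01,"ty":-0.36,"tz":0.16,"wx":23,"wy":0,"wz":0},{"tx":-0.01,"ty":-0.36,"tz":0.16,"wx":23,"wy":0,"wz":0}]'
python3 - <<'E'
from h import *
print(sense()["joint_pos"].round(2))
go(tcp("blue",14,50,(-19,0,14.7)),RD)
E
```

```text
time: 16.3
tool_pos: [0.7135, -0.1781, 0.2209]
orientation: [[-0.002, 0.574, 0.819], [0.001, 0.819, -0.574], [-1.0, -0.001, -0.002]]
wrist_force: [-0.5, 1.1, -3.3]
opening: 0.0227
[ 0.49  0.68 -0.56  1.56  0.4   1.02  0.78]
t [108.   17.6 -69.5] w [ -0.  -20.1   0. ] rows>= 2.1 | now 16.3 [ 0.7135 -0.1781  0.2209] f [-0.5  1.1 -3.3] op 0.0227 j7 0.78
```

```bash
python3 -m jog '[{"tx":0.0,"ty":0.0176,"tz":-0.05,"wx":0,"wy":-8,"wz":0},{"tx":0.03,"ty":0.0176,"tz":-0.0695,"wx":0,"wy":-16,"wz":0},{"tx":0.07,"ty":0.0176,"tz":-0.0695,"wx":0,"wy":-20,"wz":0},{"tx":0.107,"ty":0.0176,"tz":-0.0695,"wx":0,"wy":-20,"wz":0},{"tx":0.107,"ty":0.0176,"tz":-0.0695,"wx":0,"wy":-20,"wz":0},{"tx":0.107,"ty":0.0176,"tz":-0.0695,"wx":0,"wy":-20,"wz":0},{"tx":0.107,"ty":0.0176,"tz":-0.0695,"wx":0,"wy":-20,"wz":0}]'
python3 - <<'E'
from h import *
go(tcp("blue",14,18,(-19,0,14.7)),RD);held()
E
```

```text
time: 17.18
tool_pos: [0.6687, -0.1222, 0.1185]
orientation: [[0.284, 0.572, 0.769], [-0.195, 0.82, -0.538], [-0.939, 0.003, 0.345]]
wrist_force: [0.5, -0.0, -2.9]
opening: 0.0232
t [36.7 -2.6 -2.8] w [ 0.   0.2 -0.2] rows>= 0.6 | now 17.175 [ 0.6687 -0.1222  0.1185] f [ 0.5 -0.  -2.9] op 0.0232 j7 0.05
edge z med -40.0 y span -30.7 28.4 slope deg 0.0 expect [[192.0, 188.0], [322.0, 188.0], [289.0, 244.0], [225.0, 244.0]]
```

```bash
python3 -m jog '[{"tx":0.036,"ty":-0.0015,"tz":-0.0015,"wx":0,"wy":0,"wz":0},{"tx":0.036,"ty":-0.0015,"tz":-0.0015,"wx":0,"wy":0,"wz":0},{"tx":0.036,"ty":-0.0015,"tz":-0.0015,"wx":0,"wy":0,"wz":0},{"tx":0.036,"ty":-0.0015,"tz":-0.0015,"wx":0,"wy":0,"wz":0}]'
python3 - <<'E'
from h import *
go(tcp("blue",14,0,(-19,0,14.7)),RD)
E
```

```text
time: 17.73
tool_pos: [0.6764, -0.1296, 0.084]
orientation: [[0.284, 0.572, 0.77], [-0.195, 0.82, -0.537], [-0.939, 0.002, 0.344]]
wrist_force: [-0.3, -0.1, -1.8]
opening: 0.0229
t [18.7 -0.9 -0.9] w [ 0.1  0.1 -0.2] rows>= 0.3 | now 17.725 [ 0.6764 -0.1296  0.084 ] f [-0.3 -0.1 -1.8] op 0.0229 j7 -0.03
```

```bash
python3 -m jog '[{"tx":0.005,"ty":-0.0007,"tz":-0.0005,"wx":0,"wy":0,"wz":-0.2},{"tx":0.01,"ty":-0.0007,"tz":-0.0005,"wx":0,"wy":0,"wz":-0.2},{"tx":0.014,"ty":-0.0007,"tz":-0.0005,"wx":0,"wy":0,"wz":-0.2},{"tx":0.017,"ty":-0.0007,"tz":-0.0005,"wx":0,"wy":0,"wz":-0.2},{"tx":0.0182,"ty":-0.0007,"tz":-0.0005,"wx":0,"wy":0,"wz":-0.2},{"tx":0.0182,"ty":-0.0007,"tz":-0.0005,"wx":0,"wy":0,"wz":-0.2}]'
python3 - <<'E'
from h import *
s=sense();print((s["wrist_force"]@RD).round(1))
go(tcp("blue",14,0,(-19,0,14.7)),RD)
go(tcp("blue",36,0,(-19,0,14.7)),RD)
E
```

```text
time: 18.48
tool_pos: [0.6801, -0.1334, 0.0657]
orientation: [[0.28, 0.572, 0.77], [-0.198, 0.82, -0.537], [-0.939, -0.002, 0.343]]
wrist_force: [-4.0, 1.6, 2.8]
opening: 0.023
[-4.1 -1.  -3. ]
t [-0.3  0.1  0.5] w [0.1 0.1 0.1] rows>= 0.0 | now 18.475 [ 0.6801 -0.1334  0.0657] f [-4.   1.6  2.8] op 0.023 j7 -0.07
t [ -0.3   0.1 -21.5] w [0.1 0.1 0.1] rows>= 0.3 | now 18.475 [ 0.6801 -0.1334  0.0657] f [-4.   1.6  2.8] op 0.023 j7 -0.07
```

Flat on the deck with light contact; slide.

```bash
python3 -m jog '[{"tx":-0.0005,"ty":0,"tz":-0.002,"wx":0,"wy":0,"wz":0},{"tx":-0.0005,"ty":0,"tz":-0.007,"wx":0,"wy":0,"wz":0},{"tx":-0.0005,"ty":0,"tz":-0.012,"wx":0,"wy":0,"wz":0},{"tx":-0.0005,"ty":0,"tz":-0.017,"wx":0,"wy":0,"wz":0},{"tx":-0.0005,"ty":0,"tz":-0.020,"wx":0,"wy":0,"wz":0},{"tx":-0.0005,"ty":0,"tz":-0.022,"wx":0,"wy":0,"wz":0},{"tx":-0.0005,"ty":0,"tz":-0.0225,"wx":0,"wy":0,"wz":0}]'
python3 - <<'E'
from h import *
s=sense();print((s["wrist_force"]@RD).round(1))
go(tcp("blue",36,0,(-19,0,14.7)),RD)
E
```

```text
time: 19.35
tool_pos: [0.663, -0.1213, 0.0582]
orientation: [[0.281, 0.572, 0.77], [-0.198, 0.82, -0.537], [-0.939, -0.002, 0.344]]
wrist_force: [1.3, -0.7, -2.2]
opening: 0.023
[2.5 0.1 0.6]
t [-0.2  0.   0.7] w [0.1 0.1 0.1] rows>= 0.0 | now 19.35 [ 0.663  -0.1213  0.0582] f [ 1.3 -0.7 -2.2] op 0.023 j7 -0.2
```

```bash
python3 -m jog '[{"tx":0,"ty":0,"tz":-0.001,"wx":0,"wy":0,"wz":0},{"tx":0,"ty":0,"tz":-0.0015,"wx":0,"wy":0,"wz":0},{"tx":0,"ty":0,"tz":-0.0015,"wx":0,"wy":0,"wz":0}]'
python3 - <<'E'
from h import *
s=sense();print((s["wrist_force"]@RD).round(1))
go(tcp("blue",36,0,(-19,0,14.7)),RD)
E
```

```text
time: 19.73
tool_pos: [0.6629, -0.1212, 0.0581]
orientation: [[0.282, 0.573, 0.77], [-0.199, 0.82, -0.537], [-0.939, -0.002, 0.345]]
wrist_force: [5.3, -2.7, -2.5]
opening: 0.0231
[4.4 0.9 4.7]
t [-0.2  0.   0.9] w [0.1 0.2 0.1] rows>= 0.0 | now 19.725 [ 0.6629 -0.1212  0.0581] f [ 5.3 -2.7 -2.5] op 0.0231 j7 -0.21
```

```bash
python3 -m jog '[{"tx":0,"ty":0,"tz":0,"wx":0,"wy":0,"wz":0},{"tx":0,"ty":0,"tz":0,"wx":0,"wy":0,"wz":0},{"tx":0,"ty":0,"tz":0,"wx":0,"wy":0,"wz":0}]' 0.3
python3 -m jog '[{"tx":-0.04,"ty":0,"tz":0,"wx":0,"wy":0,"wz":0},{"tx":-0.1,"ty":0,"tz":0,"wx":0,"wy":0,"wz":0},{"tx":-0.15,"ty":0,"tz":0,"wx":0,"wy":0,"wz":0},{"tx":-0.15,"ty":0,"tz":0,"wx":0,"wy":0,"wz":0}]'
python3 - <<'E'
from h import *
go([.469,.294,.15],Rdown(98)); print(sense()["joint_pos"].round(2))
E
```

```text
time: 20.1
tool_pos: [0.6615, -0.1205, 0.0576]
orientation: [[0.28, 0.573, 0.77], [-0.198, 0.82, -0.537], [-0.939, -0.002, 0.343]]
wrist_force: [-0.3, 0.3, 0.2]
opening: 0.0557
time: 20.6
tool_pos: [0.6204, -0.0903, 0.2025]
orientation: [[0.286, 0.572, 0.768], [-0.198, 0.82, -0.537], [-0.938, 0.002, 0.348]]
wrist_force: [-0.3, 0.4, -0.3]
opening: 0.0557
t [ -70.2  228.4 -341. ] w [-42.5  19.4   7.5] rows>= 6.7 | now 20.6 [ 0.6204 -0.0903  0.2025] f [-0.3  0.4 -0.3] op 0.0557 j7 0.15
[ 0.15  0.45 -0.29  2.09  0.83  0.49  0.15]
```

```bash
python3 -m jog '[{"tx":-0.07,"ty":0.228,"tz":-0.341,"wx":-42.5,"wy":19.4,"wz":7.5},{"tx":-0.07,"ty":0.228,"tz":-0.341,"wx":-42.5,"wy":19.4,"wz":7.5},{"tx":-0.07,"ty":0.228,"tz":-0.341,"wx":-42.5,"wy":19.4,"wz":7.5},{"tx":-0.07,"ty":0.228,"tz":-0.341,"wx":-42.5,"wy":19.4,"wz":7.5},{"tx":-0.07,"ty":0.228,"tz":-0.341,"wx":-42.5,"wy":19.4,"wz":7.5},{"tx":-0.07,"ty":0.228,"tz":-0.341,"wx":-42.5,"wy":19.4,"wz":7.5},{"tx":-0.07,"ty":0.228,"tz":-0.341,"wx":-42.5,"wy":19.4,"wz":7.5},{"tx":-0.07,"ty":0.228,"tz":-0.341,"wx":-42.5,"wy":19.4,"wz":7.5}]' 1
python3 - <<'E'
from h import *
c,im=shot("wrist"); plate(c,im,(.487,.2965),"w9");shot("top","top3");shot("scene","scene3")
go([.469,.294,.15],Rdown(98)); print(sense()["joint_pos"].round(2))
E
```

```text
time: 21.6
tool_pos: [0.466, 0.2965, 0.1455]
orientation: [[-0.007, -0.145, 0.989], [-0.0, 0.989, 0.145], [-1.0, 0.001, -0.007]]
wrist_force: [0.0, -0.7, 0.4]
opening: 0.0855
plate centre mm 485.5 295.9 size 101.5 71.1 yaw 7.9
t [-4.2  2.   1.1] w [-0.  -0.4  0.1] rows>= 0.1 | now 21.75 [0.4682 0.2919 0.1458] f [ 0.3 -0.2 -0.3] op 0.085 j7 0.45
[-0.18  0.6  -0.71  2.04  0.59  0.72  0.45]
```

```bash
python3 - <<'E'
from h import *
go([.4667,.2933,.012],Rdown(97.9))
E
```

```text
t [133.8   1.8  -0.4] w [ 0.1 -0.4  0.1] rows>= 2.1 | now 21.75 [0.4682 0.2919 0.1458] f [ 0.3 -0.2 -0.3] op 0.085 j7 0.45
```

View pics/scene3.png

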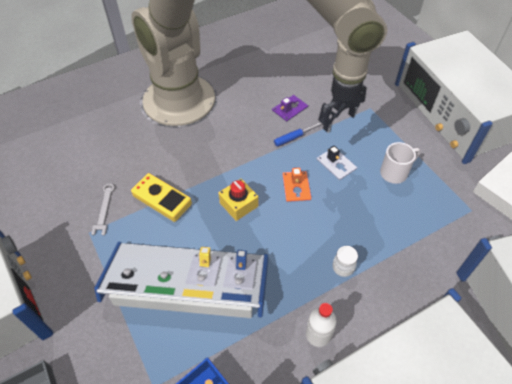

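```bash
python3 -m jog '[{"tx":0.06,"ty":0.001,"tz":-0.0015,"wx":0,"wy":-0.4,"wz":0},{"tx":0.11,"ty":0.001,"tz":-0.0015,"wx":0,"wy":-0.4,"wz":0},{"tx":0.134,"ty":0.001,"tz":-0.0015,"wx":0,"wy":-0.4,"wz":0},{"tx":0.134,"ty":0.001,"tz":-0.0015,"wx":0,"wy":-0.4,"wz":0},{"tx":0.134,"ty":0.001,"tz":-0.0015,"wx":0,"wy":-0.4,"wz":0}]'
python3 -m jog '[{"tx":0,"ty":0,"tz":0,"wx":0,"wy":0,"wz":0},{"tx":0,"ty":0,"tz":0,"wx":0,"wy":0,"wz":0},{"tx":0,"ty":0,"tz":0,"wx":0,"wy":0,"wz":0},{"tx":0,"ty":0,"tz":0,"wx":0,"wy":0,"wz":0},{"tx":0,"ty":0,"tz":0,"wx":0,"wy":0,"wz":0},{"tx":0,"ty":0,"tz":0,"wx":0,"wy":0,"wz":0}]' -1 80
python3 -m jog '[{"tx":-0.06,"ty":0,"tz":0,"wx":0,"wy":0,"wz":0},{"tx":-0.12,"ty":0,"tz":0,"wx":0,"wy":0,"wz":0},{"tx":-0.18,"ty":0,"tz":0,"wx":0,"wy":0,"wz":0},{"tx":-0.2,"ty":0,"tz":0,"wx":0,"wy":0,"wz":0},{"tx":-0.2,"ty":0,"tz":0,"wx":0,"wy":0,"wz":0}]'
python3 - <<'E'
from h import *
held("w10")
go([.60,-.18,.24],Rdown(75))
go([.60,-.30,.21],Rdown(55))
E
```

```text
time: 22.38
tool_pos: [0.4663, 0.2933, 0.0135]
orientation: [[0.002, -0.138, 0.99], [0.0, 0.99, 0.138], [-1.0, -0.0, 0.002]]
wrist_force: [-0.1, 0.8, -0.6]
opening: 0.0853
time: 23.12
tool_pos: [0.4658, 0.2938, 0.0133]
orientation: [[0.002, -0.139, 0.99], [-0.0, 0.99, 0.139], [-1.0, -0.0, 0.002]]
wrist_force: [-0.3, -1.4, 6.3]
opening: 0.0228
time: 23.75
tool_pos: [0.4658, 0.2939, 0.214]
orientation: [[0.004, -0.139, 0.99], [0.001, 0.99, 0.139], [-1.0, 0.0, 0.004]]
wrist_force: [-0.1, -0.7, -2.6]
opening: 0.0232
edge z med -29.8 y span -31.2 28.9 slope deg 0.4 expect [[191.0, 188.0], [321.0, 188.0], [288.0, 244.0], [224.0, 244.0]]
t [ -27.  -487.5   67.8] w [23.   0.1  0. ] rows>= 7.9 | now 23.8 [0.4653 0.2933 0.2126] f [ 0.5 -0.4 -2.7] op 0.0233 j7 0.53
t [   3.  -606.3   51. ] w [43.   0.1 -0. ] rows>= 9.7 | now 23.8 [0.4653 0.2933 0.2126] f [ 0.5 -0.4 -2.7] op 0.0233 j7 0.53
```

```bash
python3 -m jog '[{"tx":-0.02,"ty":-0.606,"tz":0.051,"wx":43,"wy":0,"wz":0},{"tx":-0.02,"ty":-0.606,"tz":0.051,"wx":43,"wy":0,"wz":0},{"tx":-0.02,"ty":-0.606,"tz":0.051,"wx":43,"wy":0,"wz":0},{"tx":-0.02,"ty":-0.606,"tz":0.051,"wx":43,"wy":0,"wz":0},{"tx":-0.02,"ty":-0.606,"tz":0.051,"wx":43,"wy":0,"wz":0},{"tx":-0.02,"ty":-0.606,"tz":0.051,"wx":43,"wy":0,"wz":0},{"tx":-0.02,"ty":-0.606,"tz":0.051,"wx":43,"wy":0,"wz":0},{"tx":-0.02,"ty":-0.606,"tz":0.051,"wx":43,"wy":0,"wz":0}]'
python3 - <<'E'
from h import *
print(sense()["joint_pos"].round(2))
go(STUD["black"]+.02*DX+np.array([0,0,.15]),Rdown(55))
E
```

```text
time: 24.8
tool_pos: [0.5754, -0.1953, 0.2271]
orientation: [[-0.002, 0.573, 0.819], [0.001, 0.819, -0.573], [-1.0, -0.001, -0.002]]
wrist_force: [1.0, 1.5, -1.4]
opening: 0.0233
[ 0.62  0.52 -0.57  1.85  0.36  0.87  0.84]
t [   6.6 -159.2  105.4] w [ 0.  -0.1  0. ] rows>= 3.1 | now 24.8 [ 0.5754 -0.1953  0.2271] f [ 1.   1.5 -1.4] op 0.0233 j7 0.84
```

```bash
python3 -m jog '[{"tx":0.006,"ty":-0.159,"tz":0.105,"wx":0,"wy":0,"wz":0},{"tx":0.006,"ty":-0.159,"tz":0.105,"wx":0,"wy":0,"wz":0},{"tx":0.006,"ty":-0.159,"tz":0.105,"wx":0,"wy":0,"wz":0},{"tx":0.006,"ty":-0.159,"tz":0.105,"wx":0,"wy":0,"wz":0},{"tx":0.006,"ty":-0.159,"tz":0.105,"wx":0,"wy":0,"wz":0}]'
python3 - <<'E'
from h import *
print(sense()["joint_pos"].round(2))
go(tcp("black",14,50,(-19.9,0,13.4)),RD)
E
```

```text
time: 25.42
tool_pos: [0.5702, -0.3833, 0.221]
orientation: [[-0.002, 0.574, 0.819], [0.002, 0.819, -0.574], [-1.0, 0.001, -0.002]]
wrist_force: [0.5, 0.8, -2.3]
opening: 0.0232
[ 0.85  0.62 -0.55  1.68  0.38  0.96  1.13]
t [109.6  -2.2 -70.1] w [ -0.  -20.1  -0. ] rows>= 2.1 | now 25.425 [ 0.5702 -0.3833  0.221 ] f [ 0.5  0.8 -2.3] op 0.0232 j7 1.13
```

```bash
python3 -m jog '[{"tx":0.0,"ty":-0.002,"tz":-0.05,"wx":0,"wy":-8,"wz":0},{"tx":0.03,"ty":-0.002,"tz":-0.07,"wx":0,"wy":-16,"wz":0},{"tx":0.07,"ty":-0.002,"tz":-0.07,"wx":0,"wy":-20,"wz":0},{"tx":0.108,"ty":-0.002,"tz":-0.07,"wx":0,"wy":-20,"wz":0},{"tx":0.108,"ty":-0.002,"tz":-0.07,"wx":0,"wy":-20,"wz":0},{"tx":0.108,"ty":-0.002,"tz":-0.07,"wx":0,"wy":-20,"wz":0},{"tx":0.108,"ty":-0.002,"tz":-0.07,"wx":0,"wy":-20,"wz":0}]'
python3 - <<'E'
from h import *
go(tcp("black",14,18,(-19.9,0,13.4)),RD)
E
```

```text
time: 26.3
tool_pos: [0.5133, -0.3441, 0.1156]
orientation: [[0.282, 0.572, 0.77], [-0.195, 0.82, -0.538], [-0.939, 0.002, 0.343]]
wrist_force: [-0.2, 0.7, -1.3]
opening: 0.0228
t [35.3 -1.6 -2.7] w [ 0.1  0.1 -0.1] rows>= 0.6 | now 26.3 [ 0.5133 -0.3441  0.1156] f [-0.2  0.7 -1.3] op 0.0228 j7 0.2
```

```bash
python3 -m jog '[{"tx":0.034,"ty":-0.0005,"tz":-0.0015,"wx":0,"wy":0,"wz":0},{"tx":0.034,"ty":-0.0005,"tz":-0.0015,"wx":0,"wy":0,"wz":0},{"tx":0.034,"ty":-0.0005,"tz":-0.0015,"wx":0,"wy":0,"wz":0},{"tx":0.034,"ty":-0.0005,"tz":-0.0015,"wx":0,"wy":0,"wz":0}]'
python3 - <<'E'
from h import *
go(tcp("black",14,0,(-19.9,0,13.4)),RD)
c,im=shot("wrist","w11");shot("scene","scene4")
E
```

```text
time: 26.8
tool_pos: [0.5206, -0.3518, 0.0836]
orientation: [[0.282, 0.574, 0.769], [-0.196, 0.819, -0.539], [-0.939, 0.001, 0.343]]
wrist_force: [0.9, -0.9, -1.9]
opening: 0.0234
t [19.7  0.5 -1.5] w [-0.1  0.1 -0. ] rows>= 0.3 | now 26.8 [ 0.5206 -0.3518  0.0836] f [ 0.9 -0.9 -1.9] op 0.0234 j7 -0.24
```

```bash
python3 -m jog '[{"tx":0.005,"ty":0.0005,"tz":-0.001,"wx":0,"wy":0,"wz":0},{"tx":0.01,"ty":0.0005,"tz":-0.001,"wx":0,"wy":0,"wz":0},{"tx":0.014,"ty":0.0005,"tz":-0.001,"wx":0,"wy":0,"wz":0},{"tx":0.017,"ty":0.0005,"tz":-0.001,"wx":0,"wy":0,"wz":0},{"tx":0.019,"ty":0.0005,"tz":-0.001,"wx":0,"wy":0,"wz":0},{"tx":0.019,"ty":0.0005,"tz":-0.001,"wx":0,"wy":0,"wz":0}]'
python3 - <<'E'
from h import *
s=sense();print((s["wrist_force"]@RD).round(1))
go(tcp("black",14,0,(-19.9,0,13.4)),RD)
E
```

```text
time: 27.65
tool_pos: [0.5254, -0.3545, 0.0645]
orientation: [[0.281, 0.574, 0.769], [-0.196, 0.819, -0.539], [-0.939, 0.001, 0.343]]
wrist_force: [0.4, -0.4, -1.4]
opening: 0.0231
[ 1.6 -0.1  0.1]
t [-0.1 -0.  -0.1] w [-0.  0. -0.] rows>= 0.0 | now 27.65 [ 0.5254 -0.3545  0.0645] f [ 0.4 -0.4 -1.4] op 0.0231 j7 -0.32
```

```bash
python3 -m jog '[{"tx":0.0003,"ty":0,"tz":-0.003,"wx":0,"wy":0,"wz":0},{"tx":0.0003,"ty":0,"tz":-0.008,"wx":0,"wy":0,"wz":0},{"tx":0.0003,"ty":0,"tz":-0.013,"wx":0,"wy":0,"wz":0},{"tx":0.0003,"ty":0,"tz":-0.018,"wx":0,"wy":0,"wz":0},{"tx":0.0003,"ty":0,"tz":-0.021,"wx":0,"wy":0,"wz":0},{"tx":0.0003,"ty":0,"tz":-0.0225,"wx":0,"wy":0,"wz":0},{"tx":0.0003,"ty":0,"tz":-0.0225,"wx":0,"wy":0,"wz":0}]'
python3 - <<'E'
from h import *
s=sense();print((s["wrist_force"]@RD).round(1))
go(tcp("black",36,0,(-19.9,0,13.4)),RD)
E
```

```text
time: 28.52
tool_pos: [0.5084, -0.3425, 0.0568]
orientation: [[0.282, 0.574, 0.769], [-0.197, 0.819, -0.539], [-0.939, 0.001, 0.344]]
wrist_force: [-0.1, -0.1, 5.3]
opening: 0.023
[-4.9 -0.1  1.8]
t [-0.2 -0.1  0.1] w [-0.   0.1 -0. ] rows>= 0.0 | now 28.525 [ 0.5084 -0.3425  0.0568] f [-0.1 -0.1  5.3] op 0.023 j7 -0.43
```

```bash
python3 -m jog '[{"tx":-0.0005,"ty":0,"tz":-0.001,"wx":0,"wy":0,"wz":0},{"tx":-0.0005,"ty":0,"tz":-0.002,"wx":0,"wy":0,"wz":0},{"tx":-0.0005,"ty":0,"tz":-0.002,"wx":0,"wy":0,"wz":0}]'
python3 - <<'E'
from h import *
s=sense();print((s["wrist_force"]@RD).round(1))
go(tcp("black",36,0,(-19.9,0,13.4)),RD)
E
```

```text
time: 28.9
tool_pos: [0.5077, -0.3421, 0.0566]
orientation: [[0.282, 0.574, 0.769], [-0.197, 0.819, -0.539], [-0.939, 0.0, 0.345]]
wrist_force: [5.3, -3.4, -1.9]
opening: 0.0232
[3.9 0.3 5.3]
t [-0.2 -0.   1. ] w [-0.   0.2 -0. ] rows>= 0.0 | now 28.9 [ 0.5077 -0.3421  0.0566] f [ 5.3 -3.4 -1.9] op 0.0232 j7 -0.44
```

```bash
python3 -m jog '[{"tx":0,"ty":0,"tz":0,"wx":0,"wy":0,"wz":0},{"tx":0,"ty":0,"tz":0,"wx":0,"wy":0,"wz":0},{"tx":0,"ty":0,"tz":0,"wx":0,"wy":0,"wz":0}]' 0.3
python3 -m jog '[{"tx":-0.04,"ty":0,"tz":0,"wx":0,"wy":0,"wz":0},{"tx":-0.1,"ty":0,"tz":0,"wx":0,"wy":0,"wz":0},{"tx":-0.16,"ty":0,"tz":0,"wx":0,"wy":0,"wz":0},{"tx":-0.16,"ty":0,"tz":0,"wx":0,"wy":0,"wz":0}]'
python3 - <<'E'
from h import *
go([.4725,-.027,.16],Rdown(125)); go([.4725,-.027,.16],Rdown(90));print(sense()["joint_pos"].round(2))
E
```

```text
time: 29.28
tool_pos: [0.5062, -0.341, 0.0561]
orientation: [[0.281, 0.574, 0.77], [-0.196, 0.819, -0.539], [-0.94, 0.001, 0.342]]
wrist_force: [-0.1, 0.5, -0.1]
opening: 0.0554
time: 29.78
tool_pos: [0.4652, -0.3147, 0.1953]
orientation: [[0.28, 0.576, 0.768], [-0.201, 0.817, -0.54], [-0.939, -0.003, 0.345]]
wrist_force: [-0.1, -1.8, 0.3]
opening: 0.0557
t [ -22.7  239.4 -161.9] w [-69.4  17.5  12.5] rows>= 6.8 | now 29.775 [ 0.4652 -0.3147  0.1953] f [-0.1 -1.8  0.3] op 0.0557 j7 0.5
t [ -22.7  239.4 -161.9] w [-34.8  19.5   6.4] rows>= 4.6 | now 29.775 [ 0.4652 -0.3147  0.1953] f [-0.1 -1.8  0.3] op 0.0557 j7 0.5
[ 0.81  0.39 -0.46  2.25  0.94  0.3   0.5 ]
```

```bash
python3 - <<'E'
from h import *
go([.4725,-.027,.16],Rdown(112))
E
```

```text
t [ -22.7  239.4 -161.9] w [-56.5  18.4  10.2] rows>= 5.6 | now 29.775 [ 0.4652 -0.3147  0.1953] f [-0.1 -1.8  0.3] op 0.0557 j7 0.5
```

```bash
python3 -m jog '[{"tx":-0.03,"ty":0.12,"tz":-0.08,"wx":-10,"wy":5,"wz":2},{"tx":-0.023,"ty":0.239,"tz":-0.162,"wx":-56.5,"wy":18.4,"wz":10.2},{"tx":-0.023,"ty":0.239,"tz":-0.162,"wx":-56.5,"wy":18.4,"wz":10.2},{"tx":-0.023,"ty":0.239,"tz":-0.162,"wx":-56.5,"wy":18.4,"wz":10.2},{"tx":-0.023,"ty":0.239,"tz":-0.162,"wx":-56.5,"wy":18.4,"wz":10.2},{"tx":-0.023,"ty":0.239,"tz":-0.162,"wx":-56.5,"wy":18.4,"wz":10.2},{"tx":-0.023,"ty":0.239,"tz":-0.162,"wx":-56.5,"wy":18.4,"wz":10.2},{"tx":-0.023,"ty":0.239,"tz":-0.162,"wx":-56.5,"wy":18.4,"wz":10.2}]' 1
python3 - <<'E'
from h import *
go([.4725,-.027,.066],Rdown(112));print(sense()["joint_pos"].round(2))
c,w=shot("wrist","w12");cs,s=shot("scene","scene5")
print(proj(c,[.4725,-.027,.094]))
b=cv2.resize(s[235:320,90:280],(760,340),interpolation=cv2.INTER_CUBIC);a=cv2.resize(w[100:300,60:460],(500,250))
cv2.imwrite("pics/z3.png",np.vstack([b,np.hstack([a,np.zeros((250,260,3),np.uint8)])]))
E
```

```text
time: 30.78
tool_pos: [0.4725, -0.0289, 0.1596]
orientation: [[0.002, -0.37, 0.929], [-0.002, 0.929, 0.37], [-1.0, -0.002, 0.001]]
wrist_force: [-0.3, -0.5, 0.7]
opening: 0.0852
t [93.6  2.   0.6] w [-0.3  0.   0.1] rows>= 1.5 | now 30.775 [ 0.4725 -0.0289  0.1596] f [-0.3 -0.5  0.7] op 0.0852 j7 1.1
[ 0.61  0.57 -0.96  2.2   0.73  0.73  1.1 ]
[258.47098407 209.55873327]
```

View pics/z3.png

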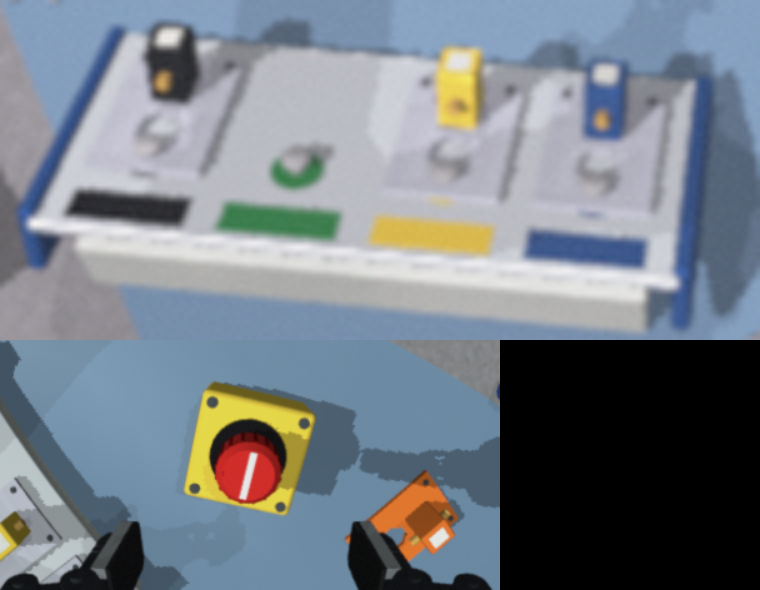

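```bash
python3 -m jog '[{"tx":0.05,"ty":0.001,"tz":-0.001,"wx":0,"wy":0,"wz":0},{"tx":0.085,"ty":0.001,"tz":-0.001,"wx":0,"wy":0,"wz":0},{"tx":0.093,"ty":0.001,"tz":-0.001,"wx":0,"wy":0,"wz":0},{"tx":0.093,"ty":0.001,"tz":-0.001,"wx":0,"wy":0,"wz":0}]'
python3 -m jog '[{"tx":0,"ty":0,"tz":0,"wx":0,"wy":0,"wz":0},{"tx":0,"ty":0,"tz":0,"wx":0,"wy":0,"wz":0},{"tx":0,"ty":0,"tz":0,"wx":0,"wy":0,"wz":0},{"tx":0,"ty":0,"tz":0,"wx":0,"wy":0,"wz":0},{"tx":0,"ty":0,"tz":0,"wx":0,"wy":0,"wz":0}]' -1 50
```

```text
time: 31.38
tool_pos: [0.4719, -0.0277, 0.0672]
orientation: [[0.002, -0.373, 0.928], [-0.002, 0.928, 0.373], [-1.0, -0.002, 0.001]]
wrist_force: [-0.0, 0.4, 0.4]
opening: 0.0852
time: 32.0
tool_pos: [0.4722, -0.0278, 0.0672]
orientation: [[0.002, -0.373, 0.928], [-0.002, 0.928, 0.373], [-1.0, -0.002, 0.002]]
wrist_force: [-1.3, 0.2, 5.8]
opening: 0.0383
```

```bash
python3 -m jog '[{"tx":0,"ty":0,"tz":0,"wx":8,"wy":0,"wz":0},{"tx":0,"ty":0,"tz":0,"wx":16,"wy":0,"wz":0},{"tx":0,"ty":0,"tz":0,"wx":24,"wy":0,"wz":0},{"tx":0,"ty":0,"tz":0,"wx":32,"wy":0,"wz":0},{"tx":0,"ty":0,"tz":0,"wx":40,"wy":0,"wz":0},{"tx":0,"ty":0,"tz":0,"wx":48,"wy":0,"wz":0},{"tx":0,"ty":0,"tz":0,"wx":54,"wy":0,"wz":0},{"tx":0,"ty":0,"tz":0,"wx":54,"wy":0,"wz":0}]'
python3 - <<'E'
from h import *
s=sense();print(s["moment"],s["joint_pos"].round(2));shot("wrist","w13")
E
```

```text
time: 33.0
tool_pos: [0.4721, -0.0274, 0.0673]
orientation: [[0.002, 0.532, 0.847], [-0.001, 0.847, -0.532], [-1.0, 0.0, 0.003]]
wrist_force: [-0.9, 1.5, 6.5]
opening: 0.0383
[0.20012933 0.20385247 0.04852391] [ 0.3   0.63 -0.52  2.28  0.82  0.42  0.1 ]
```

```bash
python3 -m jog '[{"tx":0,"ty":0,"tz":0,"wx":0,"wy":0,"wz":0},{"tx":0,"ty":0,"tz":0,"wx":0,"wy":0,"wz":0},{"tx":0,"ty":0,"tz":0,"wx":0,"wy":0,"wz":0}]' 1
python3 -m jog '[{"tx":-0.04,"ty":0,"tz":0,"wx":0,"wy":0,"wz":0},{"tx":-0.1,"ty":0,"tz":0,"wx":0,"wy":0,"wz":0},{"tx":-0.15,"ty":0,"tz":0,"wx":0,"wy":0,"wz":0},{"tx":-0.15,"ty":0,"tz":0,"wx":0,"wy":0,"wz":0}]'
python3 - <<'E'
from h import *
c,w=shot("wrist","w14");cs,s=shot("scene","scene6");ct,t=shot("top","top6")
for z in(.094,.105): print(z,proj(c,[.4725,-.027,z]).round(1),proj(cs,[.4725,-.027,z]).round(1))
m=cv2.cvtColor(w,cv2.COLOR_BGR2HSV)
print(sense()["wrist_force"])
b=cv2.resize(s[140:330,90:380],(600,393));a=cv2.resize(s[150:225,205:270],(200,230));d=cv2.resize(w[130:280,170:350],(240,200))
r=np.zeros((600,800,3),np.uint8);r[:393,:600]=b;r[:230,600:]=a;r[395:595,:240]=d;r[395:,260:560]=cv2.resize(t,(300,205))
cv2.imwrite("pics/z4.png",r)
E
```

```text
time: 33.42
tool_pos: [0.4719, -0.028, 0.0667]
orientation: [[0.001, 0.532, 0.847], [-0.001, 0.847, -0.532], [-1.0, -0.0, 0.002]]
wrist_force: [0.3, 0.5, 0.2]
opening: 0.0854
time: 33.92
tool_pos: [0.4732, -0.0276, 0.2198]
orientation: [[0.007, 0.532, 0.846], [-0.002, 0.846, -0.532], [-1.0, 0.002, 0.007]]
wrist_force: [0.4, -0.3, -0.9]
opening: 0.0853
0.094 [256.4 184.4] [237.4 184.3]
0.105 [256.5 187.7] [237.3 181.9]
[ 0.08812871  0.20584185 -0.27789015]
```

View pics/z4.png

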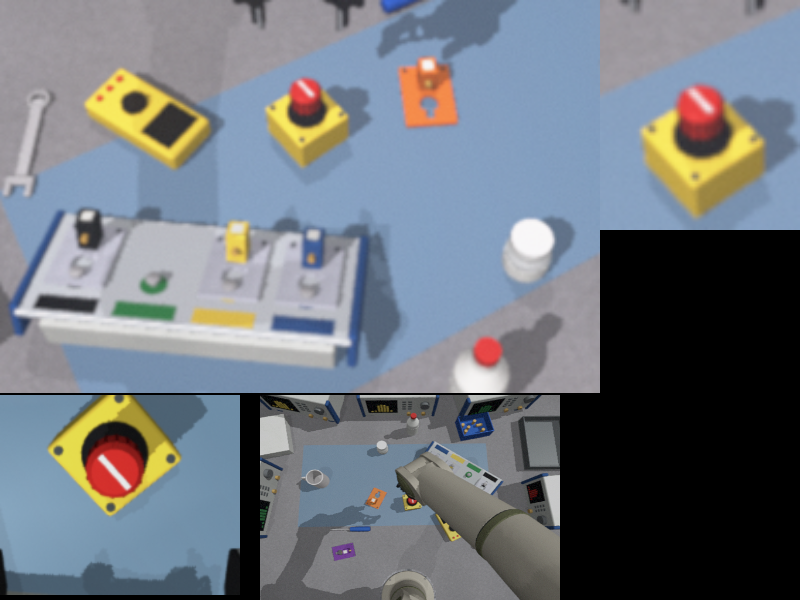

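```bash
python3 - <<'E'
import cv2,numpy as np
for f in("scene0","scene3","scene5","scene6"):
    h=cv2.cvtColor(cv2.imread(f"pics/{f}.png"),cv2.COLOR_BGR2HSV)[165:210,220:255].astype(int)
    k=((h[...,0]<8)|(h[...,0]>170))&(h[...,1]>140)&(h[...,2]>80);v,u=np.nonzero(k);print(f,v.min()+165,v.max()+165,v.mean().round(2)+165,k.sum())
E
```

```text
scene0 178 194 186.92000000000002 156
scene3 181 197 189.15 153
scene5 181 196 189.19 153
scene6 178 194 186.9 157
```

The stop's red cap is back at exactly its starting height in the picture (mean row 186.9, against 189.2 while latched). All plates are hung and the robot is clear.

```bash
python3 -c "
from rig import *
s=sense();print(s['time'],s['dq'].round(3));print(close_job())"
```

```text
34.075 [-0.011  0.019  0.005  0.008 -0.002 -0.     0.003]
the job is handed in; nothing more can be done
None
```

The job is done and handed in at 34 s of the 210 s allowed.

- **Stop pressed:** I pressed the red stop to its end (about 30 N). The camera view then showed it latched at about 94 mm.
- **Plates hung:** The yellow, blue and black plates are on their own studs. Each went over the stud head, lay flat on the deck, and slid 22 mm down until it met a firm stop of about 5 N. There was no green plate on the bench, so the green stud stays empty. I left the orange and purple look-alikes alone.
- **Stop released:** I twisted the cap about 54° clockwise and let it go, and it sprang back up. In the scene camera it is back at its starting height (mean row 186.9, as at the start, against 189.2 while latched).

In the last pictures all three plates hang straight and flat. The screwdriver, spanner, jar, mug and meter showed no visible change, though I compared them by eye only. The gripper is open, clear of everything and almost still.

One small disagreement: each plate came to rest 0.9–1 mm further down the slope than I had computed. That is within the 2 mm calibration tolerance.

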